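# Draw the filter slider from the measuring microscope and take the picture

### The arm

A 7-joint arm with a two-finger parallel gripper is mounted at the origin on the work surface. World frame = base frame: x ahead of the robot, y to its left, z up, the work surface at z = 0. Lengths are in m, angles in rad, forces in N, time in s.
With the tool pointing down it reaches from about 0.35 to 0.9 m from the base axis. Payload 7.2 kg.
Tool frame: the origin (TCP) lies midway between the tips of the shut fingers; the grasp point (between the pads) lies 19 mm behind it; z points along the fingers, y is the line along which they close (so a half turn about z gives the same grasp; the last joint's range is limited). The gripper opens to 85 mm and grips with 20 to 120 N. Pads are 22 mm wide; open, the fingers measure 114 mm over their backs; the gripper's body (76 mm by 85 mm) begins 54 mm behind the grasp point. The pads swing forward as they close: fully open they stand 13 mm farther back than shut.
Start: joints at [1.075, 0.411, -0.013, 1.596, 0.006, 1.134, -0.082], TCP at [0.259, -0.569, 0.206] pointing down, gripper open.
Joint ranges: [-2.95, 2.95], [-0.29, 1.99], [-1.47, 1.44], [0.14, 2.54], [-1.03, 4.17], [0.13, 1.85], [-2.86, 2.86]. Speed limits (rad/s): [2.39, 2.39, 3.01, 3.01, 3.14, 3.14, 3.14].

### API

Orientations are given as a unit quaternion [x, y, z, w].
In Python, from cell import arm gives the robot as it stands. The module is installed in compiled form; this text tells all that it offers.
- The arm moves only by the tool carry_out, never from a script. Its argument "series" is a list of rows, each a list of 4 numbers: the shift along the world's x, y, z in m, then the turn about the world's z in rad. In form: [[tx, ty, tz, turn], ...]. A call has 1 to 12 rows; each row is the pose to reach, as a shift and turn from the pose commanded when the call began; what a row does not reach only later rows make up. A row lasts 1/8 s, in which the tool goes at most 62.5 mm and 10.7 degrees, less where a joint would pass 70% of its speed; a pose out of reach is approached as far as the arm can. A call with a gripper value outside its range is refused whole. "grip" is the closure, from 0 (fully open) to 1 (shut), set as the call begins (left out, the last holds). The fingers move at their own pace and stop on an object; "force" is the grip in N (left out, the last holds). Time passes only in rows, so rows that repeat a pose let the fingers close. It gives the time, the measured TCP pose, the force, the opening and the grip force at its end, in the units of the state.
- arm.observe(): the state, without advancing time (a new reading comes with each control period).
- arm.camera(name): name is "side" or "top"; returns a dict with "pixels" (480x640x3 uint8, red, green, blue), "depth" (480x640 float32, m along the optical axis (not along the pixel's ray), 0 where there is no reading), "vfov" (degrees; the focal length in pixels is half the picture's height over the tangent of half this angle, whatever the lens; pixels are square), "cx", "cy" (the principal point, pixels), "D" ([k1, k2, p1, p2, k3] as OpenCV has them; the pictures are not rectified), "rvec" (rotation vector, rad) and "tvec" (3), from world to camera coordinates, as OpenCV has them. Camera axes: x right, y down, z forward; pixel columns grow to the right and rows downward; lengths in m; the calibration is good to about 2 mm. A picture is of the moment at which its call begins.
- arm.finish_job(): hands the job in; it is judged then, once.
Trained networks look in a picture, given as the dict that the camera call returned (one of the last four; its "shot" number tells which), for a name from the list of things; names that differ only in an ending like _2 or _b are one class to them, and where a whole thing is asked for, a point or a joint stands for the part that bears it (a point fixed in the world has none). Each returns a list of dicts, best first, with "p" (0 to 1); they miss things now and then, are a little off and sometimes report something else, mostly with a low value. They report only what shows in the picture. A call takes as long as a camera call. They do not tell look-alikes from the thing itself.
- arm.recognise(picture, thing): "centre" ([x, y, z] in m, in the coordinates of the camera as it stood for that picture, good to about 4 mm: the middle of the surface that is visible of it).
- arm.regions_of(picture, thing): "mask" (480x640 bool, what is visible of it).
The state is a dict: "t": time; "q": joint angles; "joint_vel": joint speeds; "tau": joint torques, N m; "position": TCP position; "tcp_rot": TCP orientation; "contact_force": force on the tool from outside, world axes, zero at the start; "moment": the same for the moment, N m; "opening": finger opening in m; "finger_force": force on a finger pad.
Only numpy, scipy, OpenCV 4.12 (cv2) and the standard library are available. Lean on these libraries where they do the work, as an engineer would, in place of code of your own. Each camera call takes 0.05 s, during which the arm holds its last target. There are 200 camera calls.

### The job

The green filter has to come out before the bronze nut is photographed. Take its slider by the blue grip, draw it straight and level out of the microscope head without forcing it, carry it level and lay it gently, not dropped, flat in the free bay of the slider rest with the blue grip over the open end. Then half-press the red release key to its first stop and keep it there for a second while the camera focuses, press it fully down for a moment and let it come up again, leaving the microscope, the nut, the other slider and the tools as they are.

Things in the scene. Friction and masses are not known exactly. Their poses are not given: they have to be found in the camera images.
- microscope: Video measuring microscope, fixed, level, on feet. Origin: under the base plate, 4 to 16 mm above the bench, on the optical axis; -x points out of the head's front face, +x to the column. Base plate 285 x 180 x 18 mm; column at x = 140, 438 high; white head 88 x 76 mm at z 165 to 245 of its frame; above it a black lamp housing to z 287 juts 29 mm past the front; camera to z 375.
- channel_mouth (a point): Centre of the mouth of the horizontal filter channel, in the head's front face 44 mm from the optical axis, z = 191.75 mm in the microscope's frame; axes as its. Channel along x: 41.5 mm wide, 13.5 high, 83.5 deep. The slider has 0.75 mm play each side, 1.5 mm above. An off-line or cocked pull binds it; it must not bear on the head with over 20 N.
- filter_slider: Slider to draw out, 84 to 168 g: dark steel blade 84 (x) x 40 (y) x 12 (z) mm with round green filter; towards -x a neck and a ribbed blue grip. Total length 128 mm. Origin: centre of the blade's underside. Starts loose in the channel, lying on its floor along the microscope's x axis, held by friction only, grip outside. Clear of the head once drawn out 85 mm.
- filter_slider_grip (a point): Centre of the blue grip, 34 (x) x 24 (y) x 18 (z) mm; in the slider's frame at x = -69, z = +6 mm; axes as the slider's. Starts 29 to 33 mm out of the head's face. An upright gripper would strike the head and its lamp housing: lean the tool about 40 degrees, fingertips towards the head, fingers on the grip's two sides (y).
- slider_rest: Grey slider rest, fixed: block 96 (x) x 138 (y) mm with two bays side by side along y, 52 mm wide, black floors at z = 30 mm, rims 7 mm high at the sides, between the bays and at the +x end; open at the -x end (x = -42 mm). A slider lies with its blade on the floor and its grip out over the open end, above the bench. Origin: underside, y = 0 on the middle rim.
- free_bay (a point): On the floor (z = 30 mm) of the free bay, the one at +y: where the slider's origin should come to lie, slider x along this x, grip towards -x. Axes as the rest's; in the rest's frame at x = 2, y = 33 mm. The floor runs from x = -44 to +47 mm of this point and 26 mm to each side.
- other_slider: A second slider of the same make and size with grey grip and amber filter, lying loose in the rest's other bay (-y); a bystander.
- camera_pad: Camera desk pad, fixed, grey with black face, 80 x 112 x 22 mm, standing level on rubber feet, with the red release key at y = +28 mm, a small knob and a display. Origin: centre of its underside, 3 to 13 mm above the bench.
- release_top (a point): Centre of the release key's top face: red round key, 27 mm wide, at rest 36 mm above the pad's underside (39 to 49 mm above the bench) and 8 mm above the aluminium collar around it (outside 38 mm wide). It is pressed straight down.
- release_first (a joint): First stage of the key, m: 0 at rest, 0.0025 at the first stop (soft spring, 0.8 N to start and 2.1 N at the stop).
- release_second (a joint): Second stage, m: 0 until the force on the key passes 9 N, 0.003 fully down at 12 N. A push of 3 to 8 N is a half-press.
- slotted_nut: Round bronze nut with four slots, about 110 mm across and 26 mm high, lying on the microscope's base plate under the lens; origin: centre of its underside; a bystander, loose.
- caliper: Digital caliper, 235 mm long, lying on the bench; origin at the centre of its beam, long axis x; a bystander, loose.
- deburring_tool: Deburring tool with blue handle, 150 mm long, lying on the bench; origin under its middle, long axis x; a bystander, loose.
Mind the look-alikes: they are no part of the job. Leave any yellow look-alike of the slider_rest alone.

How it is judged:
On the way, in this order (a step that is already met when the one before it is completed fails the run):
1. the slider is drawn clear of the microscope head, level (x of filter_slider in the frame of microscope below -0.088 m and z of filter_slider in the frame of microscope above 0.15 m and angle between filter_slider's own z axis and vertical below 0.2 rad), for 0.1 s.
2. the slider lies flat in the free bay and is let go (x of filter_slider in the frame of free_bay between -0.012 and 0.012 m and y of filter_slider in the frame of free_bay between -0.008 and 0.008 m and z of filter_slider in the frame of free_bay between -0.003 and 0.003 m and angle between the x axis of filter_slider and the x axis of slider_rest, either way round below 0.2 rad and angle between filter_slider's own z axis and vertical below 0.06 rad and x of filter_slider_grip in the frame of free_bay below -0.05 m and contact force between the fingers and filter_slider below 0.05 N and linear speed of filter_slider below 0.02 m/s), for 0.2 s.
3. the release key is held half-pressed at its first stop (value of joint release_first above 0.0019 m and value of joint release_second below 0.0008 m), for 0.6 s.
4. the release key is pressed fully down (value of joint release_second above 0.0022 m), for 0.1 s.
At the end, for the whole second after the job is handed in: The slider lies at rest flat in the free bay: origin within 12 mm lengthwise and 8 mm sideways of free_bay, blade within 3 mm of the floor, level within 0.06 rad, along the bay within 0.2 rad, grip at the open end; the key is up again (both stages within 0.8 mm of rest) (x of filter_slider in the frame of free_bay between -0.012 and 0.012 m and y of filter_slider in the frame of free_bay between -0.008 and 0.008 m and z of filter_slider in the frame of free_bay between -0.003 and 0.003 m and angle between the x axis of filter_slider and the x axis of slider_rest, either way round below 0.2 rad and angle between filter_slider's own z axis and vertical below 0.06 rad and x of filter_slider_grip in the frame of free_bay below -0.05 m and linear speed of filter_slider below 0.02 m/s and value of joint each of release_first, release_second below 0.0008 m); the robot touches nothing.
It fails at once if the slider is forced: it bears on the microscope with more than 20 N (contact force between filter_slider and microscope above 20 N).
It fails at once if the slider is tipped by more than 20 degrees (angle between filter_slider's own z axis and vertical above 0.35 rad).
It fails at once if outside the head the slider is let go in the air, over 10 mm above the bay floor's height, or thrust onto the rest with more than 20 N (contact force between filter_slider and slider_rest above 20 N or (x of filter_slider in the frame of microscope below -0.088 m and z of filter_slider in the frame of free_bay above 0.01 m and contact force between the fingers and filter_slider below 0.05 N)).
It fails at once if the robot knocks against the microscope (more than 10 N) (contact force between the arm and microscope above 10 N).
It fails at once if the nut is shifted by more than 5 mm, the other slider by 10 mm, or the caliper or deburring tool by 20 mm (distance of slotted_nut from where it was at the start of the episode above 0.005 m or distance of other_slider from where it was at the start of the episode above 0.01 m or distance of any of caliper, deburring_tool from where it was at the start of the episode above 0.02 m).
It also fails if it takes over 67 s, if anything falls off the work surface, if the arm or the gripper's body presses on something with over 40 N, if the wrist force passes 120 N, or if a joint passes its speed limit or range.

## Working session

There is one attempt and no reset: what is moved stays moved. The work goes in short steps, Python scripts to look and compute and a tool call to move; the robot and the scene stay as the last step left them, time stands still between calls to the robot, and variables do not carry over. Pictures are saved under pics/ and viewed, at most 10 in all, crops included, and the job is handed in when it is done.

Besides the shell and the picture viewer there is one more tool, called after "Emit:" by a JSON object that holds its "api" and its "payload". carry_out: Moves the arm, as the interface text tells. Its arguments: {"type":"object","properties":{"series":{"type":"array","items":{"type":"array","items":{"type":"number"}}},"grip":{"type":"number"},"force":{"type":"number"}},"required":["series"]}

```bash
mkdir -p pics; ls; cat > h.py <<'E'
import numpy as np, cv2
from cell import arm
from scipy.spatial.transform import Rotation as R
def K(c):
    f=240/np.tan(np.radians(c["vfov"])/2); return np.array([[f,0,c["cx"]],[0,f,c["cy"]],[0,0,1.]])
def c2w(c,P):
    M=cv2.Rodrigues(np.array(c["rvec"],float))[0]; return (np.atleast_2d(P)-np.ravel(c["tvec"]))@M
def cloud(c,mask=None):
    d=c["depth"]; m=d>0
    if mask is not None: m&=mask
    v,u=np.nonzero(m); k=K(c)
    n=cv2.undistortPoints(np.c_[u,v].astype(float)[:,None],k,np.array(c["D"],float))[:,0]
    z=d[v,u]; return c2w(c,np.c_[n*z[:,None],z]),u,v
def save(c,name,box=None,s=1):
    im=c["pixels"][...,::-1]
    if box: im=im[box[1]:box[3],box[0]:box[2]]
    cv2.imwrite("pics/"+name,cv2.resize(im,None,fx=s,fy=s,interpolation=cv2.INTER_CUBIC))
E
python3 - <<'E'
from h import *
import pickle
s=arm.observe(); print(s)
np.set_printoptions(precision=4,suppress=True)
for n in("side","top"):
    c=arm.camera(n); save(c,n+"0.png"); pickle.dump(c,open(n+"0.pkl","wb"))
    print(n,c["vfov"],c["D"],c["depth"].mean(), "cam",c2w(c,[0,0,0]))
    for t in["microscope","filter_slider","filter_slider_grip","slider_rest","other_slider","camera_pad","release_top","slotted_nut","caliper","deburring_tool"]:
        for r in arm.recognise(c,t)[:3]:
            p=np.array(r["centre"]); px=cv2.projectPoints(p[None],np.zeros(3),np.zeros(3),K(c),np.array(c["D"]))[0].ravel()
            print(t,round(r["p"],2),c2w(c,p)[0],px.round())
E
```

```text
pics
{'t': 0.0, 'q': array([ 1.07481401,  0.41191659, -0.01269393,  1.59706103,  0.00559416,
        1.13430783, -0.08221616]), 'joint_vel': array([ 0.00015224,  0.0001793 ,  0.00040666, -0.00073849, -0.00038854,
        0.00121904,  0.0010215 ]), 'tau': array([ 7.83525356e-04, -6.00623202e+01,  6.81934655e-01, -2.99419159e+01,
        1.38268224e-02,  1.05585507e-02,  4.95447830e-05]), 'position': array([ 0.25900568, -0.56820178,  0.20503586]), 'tcp_rot': array([ 9.77213140e-01,  2.12258787e-01, -2.33948487e-04, -7.94923864e-04]), 'contact_force': array([-0.4138635 , -0.13250238, -0.39826013]), 'moment': array([ 0.0701965 ,  0.00103571, -0.00867618]), 'finger_force': 0.0, 'opening': 0.08521028268759183}
side 47.29695012011006 [-0.0971  0.      0.      0.      0.    ] 1.7451233 cam [[0.0231 0.7277 0.8894]]
microscope 0.7 [0.6624 0.2371 0.2212] [175. 272.]
filter_slider 0.63 [ 0.5824 -0.3276  0.0493] [361. 218.]
filter_slider 0.56 [0.6226 0.1479 0.21  ] [223. 259.]
filter_slider_grip 0.76 [0.6228 0.1455 0.2065] [224. 260.]
filter_slider_grip 0.18 [ 0.5491 -0.0864  0.0235] [320. 279.]

[... 719 characters left out ...]
[0.6191 0.1311 0.2064] [218. 196.]
filter_slider 0.48 [ 0.586  -0.1453  0.0435] [350. 222.]
filter_slider_grip 0.64 [0.618  0.1323 0.2057] [218. 197.]
filter_slider_grip 0.24 [ 0.5788 -0.3334  0.0488] [431. 224.]
slider_rest 0.87 [ 0.3695 -0.4927  0.032 ] [500. 315.]
slider_rest 0.79 [ 0.5525 -0.1044  0.0326] [332. 237.]
slider_rest 0.73 [ 0.3611 -0.2569  0.0287] [398. 318.]
other_slider 0.73 [ 0.5866 -0.1445  0.0424] [349. 222.]
camera_pad 0.65 [ 0.5819 -0.3619  0.0382] [442. 223.]
release_top 0.39 [ 0.5826 -0.3335  0.0507] [431. 222.]
slotted_nut 0.57 [0.6445 0.2606 0.0525] [177. 197.]
caliper 0.96 [0.3509 0.191  0.0117] [208. 323.]
deburring_tool 0.81 [ 0.3929 -0.0261  0.0187] [299. 305.]
```

View pics/side0.png

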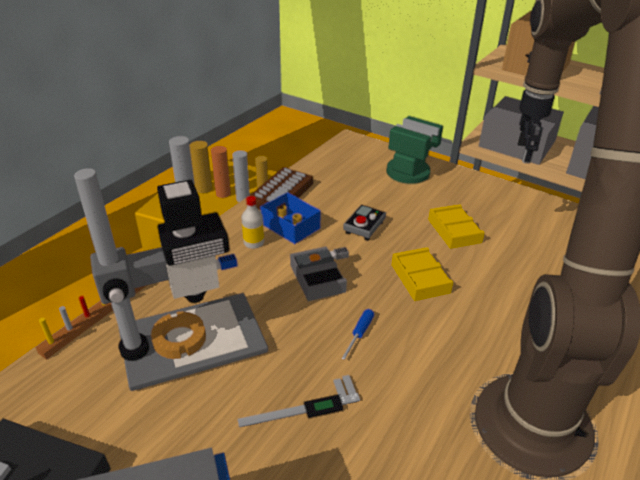

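View pics/top0.png

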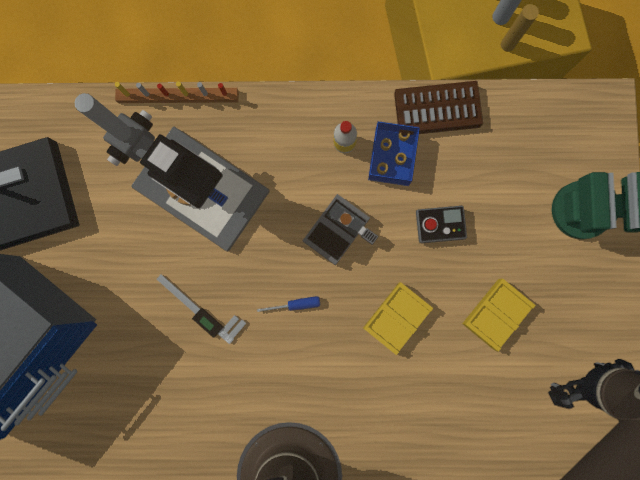

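```bash
cat > m.py <<'E'
from h import *
import pickle
np.set_printoptions(precision=4,suppress=True)
C={n:pickle.load(open(n+"0.pkl","rb")) for n in("side","top")}
def rect(P):
    r=cv2.minAreaRect((P[:,:2]*1000).astype(np.float32)); b=cv2.boxPoints(r)
    return np.array(r[0]).round(1),np.array(r[1]).round(1),round(r[2],1)
for n,c in C.items():
    P,u,v=cloud(c); hsv=cv2.cvtColor(c["pixels"],cv2.COLOR_RGB2HSV)[v,u].astype(int)
    def box(x0,x1,y0,y1,z0,z1): return (P[:,0]>x0)&(P[:,0]<x1)&(P[:,1]>y0)&(P[:,1]<y1)&(P[:,2]>z0)&(P[:,2]<z1)
    blue=(abs(hsv[:,0]-110)<15)&(hsv[:,1]>120)
    m=box(.5,.72,.03,.25,.15,.28)&blue; G=P[m]; print(n,"grip",len(G),np.median(G,0),G.min(0),G.max(0),rect(G[G[:,2]>np.percentile(G[:,2],60)]) if len(G)>10 else "")
    m=box(.4,.95,.02,.5,.012,.045); B=P[m]; print(" base",len(B),np.histogram(B[:,2],bins=33,range=(.012,.045))[0],rect(B))
    m=box(.5,.9,.1,.45,.25,.32); B=P[m]; print(" lamp top?",len(B),np.histogram(B[:,2],bins=14,range=(.25,.32))[0]); 
    m=box(.45,.66,-.2,-.02,.015,.06); B=P[m]; print(" rest",len(B),np.histogram(B[:,2],bins=45,range=(.015,.06))[0]); T=B[(B[:,2]>.033)&(B[:,2]<.04)]; print(rect(T))
    m=box(.5,.66,-.42,-.26,.02,.07); B=P[m]; print(" pad",len(B),np.histogram(B[:,2],bins=25,range=(.02,.07))[0],rect(B))
    red=((hsv[:,0]<8)|(hsv[:,0]>172))&(hsv[:,1]>140)
    K2=P[m&red]; K2=K2[K2[:,2]>np.percentile(K2[:,2],30)]; print(" key",len(K2),np.median(K2,0),rect(K2))
E
python3 m.py
```

```text
side grip 181 [0.6159 0.1437 0.2059] [0.5922 0.1246 0.1515] [0.6382 0.2064 0.2642] (array([608. , 149.8]), array([29.6, 46. ]), 55.4)
 base 8183 [  72   83   92  110  142  190  233  213  206  311  585  957 1311 1247
  907  514  189   84   57   41   34   46   47   46   44   47   50   43
   48   51   59   51   73] (array([725.6, 239.3]), array([507. , 307.4]), 19.9)
 lamp top? 4329 [ 558  380  304  610  172  192  205  232 1037  345   93   97   51   53]
 rest 2020 [ 15  20  16  18  19  20  22  11  21  16  28  40  94 121 131 127  96  67
  89  93 140 156 118  90  89  88  85  74  52  33  14   7   9   1   0   0
   0   0   0   0   0   0   0   0   0]
(array([ 561.9, -125. ]), array([138.1, 146. ]), 53.3)
 pad 833 [ 24  24  27  21  43  86 199 218  72  35  17  13  21  19  11   3   0   0
   0   0   0   0   0   0   0] (array([ 584.3, -354.1]), array([ 82.4, 116.8]), 5.1)
 key 47 [ 0.5825 -0.3278  0.0472] (array([ 582.7, -326.8]), array([27.1, 25.6]), 89.8)
top grip 61 [0.6154 0.1309 0.2082] [0.6026 0.1154 0.2045] [0.6339 0.1487 0.2157] (array([617.8, 132.7]), array([29.3, 20.1]), 56.5)
 base 6882 [ 44  52  49  82 126 154 198 222 320 363 474 589 683 766 755 661 487 362
 206 129  51  28  12   6   7  10   2   8   8   3   9   8   8] (array([698.5, 221.6]), array([548.2, 313.6]), 17.6)
 lamp top? 2976 [248 182 183 481 101  57  52 139 864 579  29  23  17  21]
 rest 2564 [  2   0   1   1   2   0   2   3  10  14  36  55  82 123 159 165 151 136
 118 131 131 148 114 137 136 153 112 117 111  77  62  29  25  14   4   1
   0   2   0   0   0   0   0   0   0]
(array([ 558.3, -129.7]), array([137.5, 138.4]), 53.5)
 pad 1636 [ 12   5   9  16  43 129 275 402 340 172  75  38  31  28  33  17   6   5
   0   0   0   0   0   0   0] (array([ 581.9, -362.4]), array([ 80.7, 114.6]), 5.0)
 key 71 [ 0.5791 -0.3337  0.0493] (array([ 579.4, -333.2]), array([24.8, 24.1]), 62.3)
```

Emit:
{"api": "carry_out", "payload": {"series": [[0,0,0.03,0],[0.0,0,0.06,0],[0.0,0,0.1,0]]}}

```text
t: 1.48
position: [0.259, -0.5682, 0.3062]
tcp_rot: [0.977, 0.212, -0.0, -0.001]
contact_force: [-0.1, -0.8, -0.2]
opening: 0.0854
finger_force: 0.0
```

Emit:
{"api": "carry_out", "payload": {"series": [[0,0,0.03,-0.18],[0,0,0.06,-0.36],[0,0,0.1,-0.54],[0,0,0.14,-0.72],[0,0,0.19,-0.9],[0,0,0.24,-1.08],[0,0,0.29,-1.26],[0,0,0.34,-1.44],[0,0,0.4,-1.571],[0,0,0.46,-1.571],[0,0,0.52,-1.571],[0,0,0.58,-1.571]]}}

```text
t: 2.98
position: [0.2569, -0.5083, 0.6395]
tcp_rot: [0.836, -0.541, 0.075, 0.045]
contact_force: [1.1, 1.8, 2.2]
opening: 0.0854
finger_force: 0.0
```

```bash
cat > st.py <<'E'
from h import *
np.set_printoptions(precision=3,suppress=True)
s=arm.observe(); M=R.from_quat(s["tcp_rot"]).as_matrix()
print(s["t"],"q",s["q"],"pos",s["position"],"\n xyz axes",M.T.tolist(),"lean deg",np.degrees(np.arccos(-M[2,2])),"az z",np.degrees(np.arctan2(M[1,2],M[0,2])),"az y",np.degrees(np.arctan2(M[1,1],M[0,1])))
E
python3 st.py
```

```text
2.975 q [ 0.468  0.194  0.753  0.968 -0.153  1.852 -1.575] pos [ 0.257 -0.508  0.64 ] 
 xyz axes [[0.40264382323276365, -0.8985344253017334, 0.17468210601028014], [-0.9121209062214425, -0.40987883338898107, -0.005898675568507955], [0.07689866088741462, -0.15695613555185306, -0.9846072148153043]] lean deg 10.065952966357388 az z -63.89804425277266 az y -155.80232853991933
```

Emit:
{"api": "carry_out", "payload": {"series": [[0,0,0.05,0],[0,0,0.1,0],[0,0,0.15,0],[0,0,0.2,0]]}}

```text
t: 3.48
position: [0.2502, -0.5004, 0.6871]
tcp_rot: [0.831, -0.54, 0.114, 0.066]
contact_force: [0.5, -0.3, -0.8]
opening: 0.0852
finger_force: 0.0
```

```bash
python3 st.py
```

```text
3.475 q [ 0.517  0.133  0.634  0.914 -0.091  1.852 -1.623] pos [ 0.25  -0.5    0.687] 
 xyz axes [[0.39151454702310423, -0.8820664140801813, 0.2620595364054207], [-0.9124963254145451, -0.40887878873474964, -0.012984306980234395], [0.11860360691921003, -0.23404481894401014, -0.9649643553785908]] lean deg 15.211389705666118 az z -63.126116008775625 az y -155.8634142428189
```

Emit:
{"api": "carry_out", "payload": {"series": [[0,0,-0.05,0],[0,0,-0.1,0]]}}

```text
t: 3.72
position: [0.2507, -0.5003, 0.5851]
tcp_rot: [0.832, -0.539, 0.114, 0.066]
contact_force: [0.2, -0.1, 0.8]
opening: 0.0857
finger_force: 0.0
```

```bash
python3 st.py
```

```text
3.725 q [ 0.442  0.023  0.59   1.26   0.006  1.598 -1.691] pos [ 0.251 -0.5    0.585] 
 xyz axes [[0.39256250839455553, -0.8816741524697007, 0.26181169926076564], [-0.9120677412147569, -0.40984505141299, -0.012628114178101071], [0.11843611120931863, -0.2338326809903155, -0.9650363541662538]] lean deg 15.195659487889381 az z -63.137813698353256 az y -155.80284551469967
```

Emit:
{"api": "carry_out", "payload": {"series": [[0.0,0,0.06,0],[0,0,0.12,0],[0,0,0.18,0],[0,0,0.24,0],[0,0,0.3,0],[0,0,0.36,0],[0,0,0.42,0],[0,0,0.48,0],[0,0,0.54,0],[0,0,0.6,0],[0,0,0.66,0],[0,0,0.7,0]]}}

```text
t: 5.22
position: [0.2456, -0.4888, 0.7318]
tcp_rot: [0.827, -0.535, 0.152, 0.087]
contact_force: [-0.0, -0.4, 0.6]
opening: 0.0855
finger_force: 0.0
```

```bash
python3 st.py; python3 - <<'E'
from m import *
E
python3 - <<'E' | tail -20
import io,contextlib
with contextlib.redirect_stdout(io.StringIO()):
    from m import *
# yaw fits
for n,c in C.items():
    P,u,v=cloud(c)
    B=P[(P[:,0]>.5)&(P[:,0]<.95)&(P[:,1]>.1)&(P[:,1]<.45)]
    for z0,z1 in((.15,.17),(.18,.25),(.255,.27),(.285,.305),(.37,.41)):
        m=(B[:,2]>z0)&(B[:,2]<z1); b=B[m]
        if len(b)>20: print(n,z0,len(b),rect(b),b.mean(0))
E
```

```text
5.225 q [ 0.31   0.087  0.831  0.877 -0.078  1.852 -1.628] pos [ 0.246 -0.489  0.732] 
 xyz axes [[0.38158467484199526, -0.8579032542747046, 0.34408595180652296], [-0.9108389436725247, -0.4123673030990363, -0.018045110815600035], [0.15737075527317174, -0.3065211471329501, -0.9387647371653094]] lean deg 20.154865753778488 az z -62.823621877031165 az y -155.642144319665
side grip 181 [0.6159 0.1437 0.2059] [0.5922 0.1246 0.1515] [0.6382 0.2064 0.2642] (array([608. , 149.8]), array([29.6, 46. ]), 55.4)
 base 8183 [  72   83   92  110  142  190  233  213  206  311  585  957 1311 1247
  907  514  189   84   57   41   34   46   47   46   44   47   50   43
   48   51   59   51   73] (array([725.6, 239.3]), array([507. , 307.4]), 19.9)
 lamp top? 4329 [ 558  380  304  610  172  192  205  232 1037  345   93   97   51   53]
 rest 2020 [ 15  20  16  18  19  20  22  11  21  16  28  40  94 121 131 127  96  67
  89  93 140 156 118  90  89  88  85  74  52  33  14   7   9   1   0   0
   0   0   0   0   0   0   0   0   0]
(array([ 561.9, -125. ]), array([138.1, 146. ]), 53.3)
 pad 833 [ 24  24  27  2
[... 1253 characters left out ...]
9.2, 238.1]), array([263.3,  88.2]), 64.3) [0.6617 0.2568 0.2216]
side 0.255 1294 (array([686. , 241.1]), array([247.2,  79.8]), 52.5) [0.6906 0.2788 0.263 ]
side 0.285 1707 (array([681.9, 236.4]), array([231.6,  87.1]), 57.1) [0.6496 0.209  0.2937]
side 0.37 1335 (array([693.8, 253.6]), array([189.4,  66.7]), 58.5) [0.6812 0.245  0.3827]
top 0.18 733 (array([678.4, 225.5]), array([252.9, 125.7]), 55.3) [0.6997 0.2571 0.2297]
top 0.255 846 (array([683.6, 237.4]), array([245.8,  84.1]), 57.4) [0.7192 0.2851 0.2642]
top 0.285 1611 (array([678. , 221.7]), array([212. ,  88.1]), 55.9) [0.6426 0.1727 0.2941]
top 0.37 1503 (array([690.6, 240.6]), array([176.1,  63.4]), 55.8) [0.6685 0.2086 0.3824]
```

Emit:
{"api": "carry_out", "payload": {"series": [[0,0,0.06,0],[0,0,0.12,0],[0,0,0.18,0]]}}

```text
t: 5.6
position: [0.2448, -0.4873, 0.7722]
tcp_rot: [0.82, -0.531, 0.186, 0.107]
contact_force: [-0.7, 0.4, 0.5]
opening: 0.0857
finger_force: 0.0
```

Emit:
{"api": "carry_out", "payload": {"series": [[0,0,0.06,0],[0,0,0.12,0],[0,0,0.18,0]]}}

```text
t: 5.98
position: [0.2444, -0.4866, 0.8116]
tcp_rot: [0.812, -0.526, 0.219, 0.126]
contact_force: [-0.3, 0.0, -0.4]
opening: 0.0855
finger_force: 0.0
```

Emit:
{"api": "carry_out", "payload": {"series": [[0,0,0.06,0],[0,0,0.12,0],[0,0,0.18,0]]}}

```text
t: 6.35
position: [0.2437, -0.4857, 0.8509]
tcp_rot: [0.803, -0.52, 0.252, 0.144]
contact_force: [-0.5, 0.6, -0.2]
opening: 0.0855
finger_force: 0.0
```

```bash
python3 st.py
```

```text
6.35 q [ 0.152  0.065  1.001  0.663 -0.081  1.852 -1.63 ] pos [ 0.244 -0.486  0.851] 
 xyz axes [[0.33254145490758147, -0.7628991154233611, 0.5544376614680886], [-0.9081350898774425, -0.41760557617031335, -0.0299372892017698], [0.2543753905181057, -0.493548905821616, -0.83168662262961]] lean deg 33.72761324875889 az z -62.73339541047341 az y -155.30468154160968
```

Emit:
{"api": "carry_out", "payload": {"series": [[0,0,0.06,0],[0,0,0.12,0],[0,0,0.18,0]]}}

```text
t: 6.72
position: [0.2426, -0.4839, 0.8894]
tcp_rot: [0.793, -0.514, 0.284, 0.163]
contact_force: [0.5, -1.1, 0.3]
opening: 0.0856
finger_force: 0.0
```

Emit:
{"api": "carry_out", "payload": {"series": [[0,0,0.06,0],[0,0,0.06,0]]}}

```text
t: 6.98
position: [0.2416, -0.4827, 0.9133]
tcp_rot: [0.786, -0.509, 0.304, 0.174]
contact_force: [-0.6, 0.3, 0.1]
opening: 0.0852
finger_force: 0.0
```

```bash
python3 st.py; python3 - <<'E'
import io,contextlib
with contextlib.redirect_stdout(io.StringIO()):
    from m import *
for n,c in C.items():
    P,u,v=cloud(c); hsv=cv2.cvtColor(c["pixels"],cv2.COLOR_RGB2HSV); h=hsv[v,u].astype(int)
    m=(P[:,0]>.45)&(P[:,0]<.66)&(P[:,1]>-.2)&(P[:,1]<-.02)&(P[:,2]>.02)&(P[:,2]<.045)&(h[:,2]<45)
    mask=np.zeros((480,640),np.uint8); mask[v[m],u[m]]=1
    k,L,S,ce=cv2.connectedComponentsWithStats(mask)
    for i in np.argsort(-S[1:,4])[:3]+1:
        q=P[L[v,u]==i]; print(n,"dark",S[i,4],ce[i],rect(q),np.median(q,0))
    m=(P[:,0]>.45)&(P[:,0]<.66)&(P[:,1]>-.2)&(P[:,1]<-.02)&(P[:,2]>.012)&(P[:,2]<.042)
    for th in(52.5,53.5,54.5):
        t=np.radians(th); A=P[m][:,:2]@np.array([[np.cos(t),-np.sin(t)],[np.sin(t),np.cos(t)]])
        print(th,np.percentile(A,[0.3,1,99,99.7],axis=0).ravel())
    X=np.array([[.579,-.3335,.049],[.618,.1325,.208],[.618,.1325,.199]])
    print("proj",cv2.projectPoints(X,np.array(c["rvec"],float),np.array(c["tvec"],float),K(c),np.array(c["D"]))[0][:,0].round(1).tolist())
    red=((hsv[...,0]<8)|(hsv[...,0]>172))&(hsv[...,1]>140); px=cv2.projectPoints(X,np.array(c["rvec"],float),np.array(c["tvec"],float),K(c),np.array(c["D"]))[0][:,0].astype(int)
    blue=(abs(hsv[...,0].astype(int)-110)<15)&(hsv[...,1]>120)
    for M_,p in((red,px[0]),(blue,px[1])):
        y0,x0=p[1]-20,p[0]-20; yy,xx=np.nonzero(M_[y0:y0+40,x0:x0+40]); print(p,"centroid",xx.mean()+x0,yy.mean()+y0,xx.min()+x0,xx.max()+x0,yy.min()+y0,yy.max()+y0)
save(C["side"],"s1.png",(140,160,400,310),3); save(C["top"],"t1.png",(150,120,410,290),3)
E
```

```text
6.975 q [ 0.259  0.077  0.925  0.525 -0.109  1.852 -1.629] pos [ 0.242 -0.483  0.913] 
 xyz axes [[0.2970211644546884, -0.6952150830227419, 0.6545642949349311], [-0.90640568738883, -0.42089405844519023, -0.035734037481366554], [0.30034506444282355, -0.5826870342672978, -0.7551613485617609]] lean deg 40.960529951720844 az z -62.73123318716644 az y -155.091963114195
side dark 441 [321.8254 276.4739] (array([546.3, -91.2]), array([86.6, 54.3]), 53.3) [ 0.5478 -0.0924  0.0295]
side dark 94 [317.0957 262.2128] (array([ 585. , -118.9]), array([82.7, 21.1]), 48.9) [ 0.5782 -0.1246  0.0367]
52.5 [ 0.1767 -0.5929  0.1834 -0.5899  0.3122 -0.4507  0.3127 -0.4498]
53.5 [ 0.1671 -0.5976  0.1736 -0.5941  0.3026 -0.4553  0.303  -0.4542]
54.5 [ 0.1575 -0.602   0.1637 -0.5985  0.2938 -0.4594  0.2942 -0.4586]
proj [[362.9, 217.2], [230.5, 256.7], [230.8, 260.2]]
[362 217] centroid 360.64285714285717 218.67142857142858 356 366 215 222
[230 256] centroid 227.4863387978142 261.25136612021856 213 236 238 268
top dark 738 [328.1707 240.4241] (array([543. , -94.5]), array([86.5, 48.6]), 53.6) [ 0.5433 -0.0942  0.0304]
top dark 67 [337.7761 223.9701] (array([ 580.8, -119. ]), array([88.3, 22. ]), 39.8) [ 0.5826 -0.1155  0.0305]
top dark 7 [342.8571 205.    ] (array([ 628.8, -129.5]), array([15. ,  2.6]), 54.7) [ 0.6273 -0.13    0.0305]
52.5 [ 0.1775 -0.5903  0.1961 -0.5891  0.3045 -0.4529  0.3054 -0.4521]
53.5 [ 0.1679 -0.5946  0.1863 -0.5934  0.2953 -0.4571  0.296  -0.4568]
54.5 [ 0.1583 -0.5989  0.1764 -0.5978  0.2862 -0.4615  0.2872 -0.4607]
proj [[430.7, 224.1], [217.6, 196.8], [218.5, 197.6]]
[430 224] centroid 430.19417475728153 223.97087378640776 425 436 219 229
[217 196] centroid 218.49180327868854 197.49180327868854 209 226 189 204
```

View pics/s1.png

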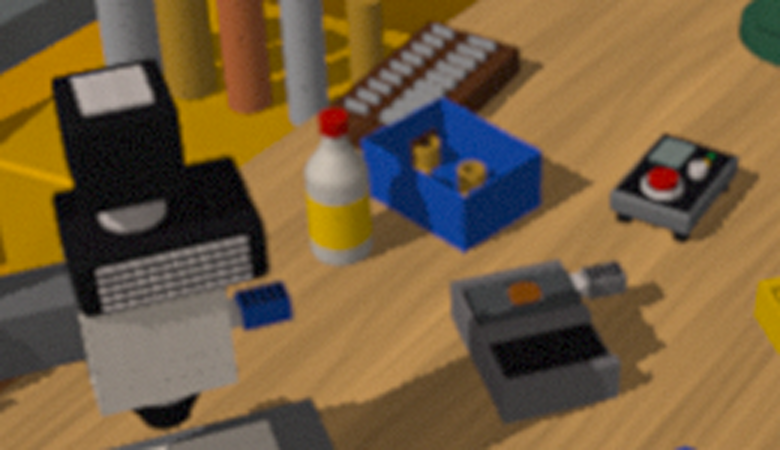

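View pics/t1.png

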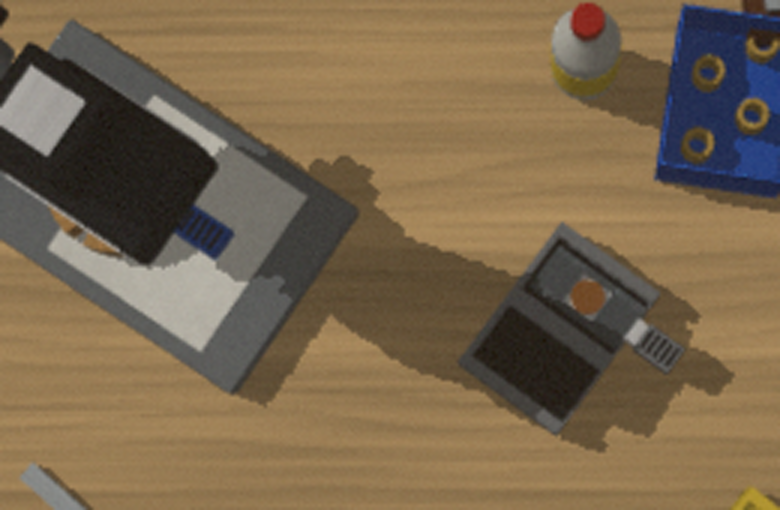

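Emit:
{"api": "carry_out", "payload": {"series": [[0.018,0.028,-0.026,0.18],[0.036,0.056,-0.052,0.36],[0.054,0.084,-0.078,0.54],[0.072,0.11,-0.104,0.72],[0.09,0.138,-0.13,0.9],[0.108,0.166,-0.156,1.08],[0.126,0.194,-0.182,1.26],[0.144,0.222,-0.208,1.44],[0.162,0.25,-0.234,1.62],[0.18,0.278,-0.26,1.8],[0.198,0.306,-0.286,1.98],[0.21,0.33,-0.31,2.114]]}}

```text
t: 8.48
position: [0.4532, -0.1499, 0.6017]
tcp_rot: [0.829, 0.436, 0.299, -0.18]
contact_force: [1.5, 2.7, 2.1]
opening: 0.0853
finger_force: 0.0
```

```bash
python3 st.py
```

```text
8.475 q [-0.137  0.046  0.945  1.392 -0.757  1.853  0.037] pos [ 0.453 -0.15   0.602] 
 xyz axes [[0.4405799193032703, 0.6156190420836011, 0.6533777848464035], [0.8310293474216731, -0.5549644336422023, -0.037479342524885606], [0.3395284353785878, 0.5594887598658788, -0.7561036761933572]] lean deg 40.87809977592549 az z 58.74832932858681 az y -33.73514389828729
```

Emit:
{"api": "carry_out", "payload": {"series": [[0.016,0.028,-0.041,0],[0.032,0.056,-0.082,0],[0.048,0.084,-0.123,0],[0.064,0.112,-0.164,0],[0.08,0.14,-0.205,0],[0.096,0.168,-0.246,0],[0.112,0.196,-0.287,0],[0.129,0.224,-0.3265,-0.004],[0.129,0.224,-0.3265,-0.004]]}}

```text
t: 9.6
position: [0.5778, 0.0742, 0.2721]
tcp_rot: [0.833, 0.432, 0.297, -0.179]
contact_force: [-1.0, -1.2, 0.6]
opening: 0.0851
finger_force: 0.0
```

```bash
python3 st.py; python3 - <<'E'
from h import *
import pickle
for n,b in(("side",(150,180,300,300)),("top",(150,140,280,240))):
    c=arm.camera(n); pickle.dump(c,open(n+"1.pkl","wb")); save(c,n+"p.png",b,4)
a=[cv2.resize(cv2.imread(f"pics/{n}p.png"),(400,320)) for n in("side","top")]
cv2.imwrite("pics/pg.png",np.hstack(a))
E
```

```text
9.6 q [-0.377  0.184  0.65   2.021 -0.988  1.005  0.215] pos [0.578 0.074 0.272] 
 xyz axes [[0.4504236925173509, 0.6130797632957462, 0.6490390597308199], [0.8259141413013084, -0.5622218727058784, -0.042099846194701696], [0.33909339188128895, 0.5550133058660187, -0.7595892981698175]] lean deg 40.57199531043585 az z 58.576553516623775 az y -34.24416716813711
```

View pics/pg.png

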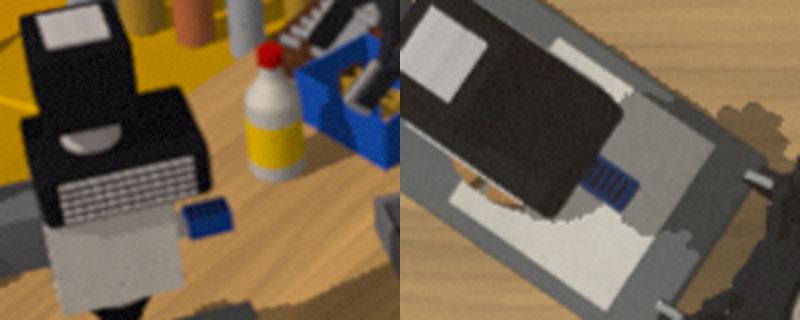

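```bash
python3 - <<'E'
from h import *
import pickle
s=arm.observe(); M=R.from_quat(s["tcp_rot"]).as_matrix(); p=s["position"]; print(s["q"].round(3),p)
c=pickle.load(open("top1.pkl","rb"))
t=p-.013*M[:,2]; X=np.array([t,t+.0425*M[:,1],t-.0425*M[:,1],t+.05*M[:,1],t-.05*M[:,1]])
print(cv2.projectPoints(X,np.array(c["rvec"],float),np.array(c["tvec"],float),K(c),np.array(c["D"]))[0][:,0].round(1).tolist())
th=np.radians(56); 
xm=np.array([np.cos(th),np.sin(th),0]); ym=np.array([-np.sin(th),np.cos(th),0])
g=np.array([.6195,.1345,.199]); tg=g-.005*xm+.019*M[:,2]
d=tg-p; print("target",tg,"delta",d,"along z,y tool",d@M[:,2],d@M[:,1],d@M[:,0])
# finger silver tips in cloud
P,u,v=cloud(c); h=cv2.cvtColor(c["pixels"],cv2.COLOR_RGB2HSV)[v,u].astype(int)
m=(np.linalg.norm(P-t,axis=1)<.075)&(h[:,2]>150)&(h[:,1]<60)&(P[:,2]>.2)
Q=(P[m]-p)@M; print(len(Q)); 
for k in(Q[Q[:,1]>0],Q[Q[:,1]<0]): print(len(k),k.mean(0),k.min(0),k.max(0))
E
```

```text
[-0.375  0.18   0.653  2.017 -0.986  1.006  0.214] [0.57975171 0.07078728 0.27610579]
[[244.9, 211.7], [257.6, 193.8], [232.0, 229.8], [259.9, 190.6], [229.7, 233.0]]
target [0.62328415 0.14087019 0.18460803] delta [ 0.04353244  0.07008291 -0.09149777] along z,y tool 0.12317001085788964 -0.00042823184163770945 0.0027374561306760248
3
1 [ 0.00896936  0.04501699 -0.05805001] [ 0.00896936  0.04501699 -0.05805001] [ 0.00896936  0.04501699 -0.05805001]
2 [ 0.00809277 -0.04854281 -0.04449985] [ 0.00785648 -0.04934044 -0.04601686] [ 0.00832907 -0.04774517 -0.04298284]
```

Emit:
{"api": "carry_out", "payload": {"series": [[0.01,0.016,-0.022,0],[0.02,0.033,-0.044,0],[0.03,0.05,-0.066,0],[0.03,0.05,-0.066,0],[0.03,0.05,-0.066,0]]}}

```text
t: 10.32
position: [0.6115, 0.1174, 0.2123]
tcp_rot: [0.833, 0.429, 0.302, -0.175]
contact_force: [0.5, -0.5, 0.1]
opening: 0.0853
finger_force: 0.0
```

```bash
cat > tg.py <<'E'
from h import *
np.set_printoptions(precision=4,suppress=True)
s=arm.observe(); M=R.from_quat(s["tcp_rot"]).as_matrix(); p=s["position"]; print(s["t"],s["q"].round(3),p,"F",s["contact_force"],"op",s["opening"],s["finger_force"])
th=np.radians(56); xm=np.array([np.cos(th),np.sin(th),0])
g=np.array([.6195,.1345,.199]); tg=g-.005*xm+.019*M[:,2]
d=tg-p; print("delta",d,"tool x,y,z",d@M, "az y",np.degrees(np.arctan2(M[1,1],M[0,1])),"lean",np.degrees(np.arccos(-M[2,2])),"yslope",M[2,1])
E
python3 tg.py
```

```text
10.325 [ 0.05   0.278  0.043  2.02  -1.022  0.763  0.213] [0.6115 0.1174 0.2123] F [ 0.5246 -0.4621  0.0947] op 0.08532202133393056 0.0
delta [ 0.0119  0.0234 -0.0276] tool x,y,z [ 0.0015 -0.0027  0.038 ] az y -34.74729890395059 lean 40.844175273174294 yslope -0.032887046044638935
```

Emit:
{"api": "carry_out", "payload": {"series": [[0.004,0.008,-0.009,0.01],[0.008,0.016,-0.018,0.01],[0.012,0.0235,-0.0276,0.01],[0.012,0.0235,-0.0276,0.01],[0.012,0.0235,-0.0276,0.01]]}}

```text
t: 10.95
position: [0.6232, 0.1431, 0.1844]
tcp_rot: [0.83, 0.435, 0.3, -0.177]
contact_force: [-0.1, 0.0, -0.6]
opening: 0.0853
finger_force: 0.0
```

```bash
python3 tg.py; python3 - <<'E'
from h import *
import pickle
for n,b in(("side",(150,180,300,300)),("top",(150,140,280,240))):
    c=arm.camera(n); pickle.dump(c,open(n+"2.pkl","wb")); save(c,n+"p.png",b,4)
a=[cv2.resize(cv2.imread(f"pics/{n}p.png"),(400,320)) for n in("side","top")]
cv2.imwrite("pics/g2.png",np.hstack(a))
E
```

```text
10.95 [ 0.146  0.34  -0.134  2.012 -1.023  0.667  0.216] [0.6232 0.1431 0.1844] F [-0.1483  0.0048 -0.601 ] op 0.08527606006246306 0.0
delta [ 0.0001 -0.0022  0.0003] tool x,y,z [-0.0011  0.0013 -0.0014] az y -33.982776585122124 lean 40.834309171499775 yslope -0.03316928120448842
```

View pics/g2.png

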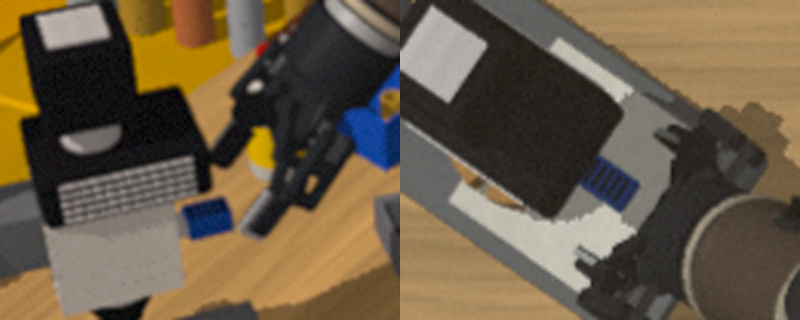

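```bash
python3 - <<'E'
from h import *
import pickle
s=arm.observe(); M=R.from_quat(s["tcp_rot"]).as_matrix(); p=s["position"]
for n,x0,y0,fx,fy in(("side",150,180,400/150,320/120),("top",150,140,400/130,3.2)):
    c=pickle.load(open(n+"2.pkl","rb")); im=cv2.imread(f"pics/{n}p.png"); k=4
    X=np.array([p]+[p+M@np.array([0,y,z]) for z in(-.013,-.04) for y in(.0425,-.0425)]+[[.6195,.1345,.199]])
    q=cv2.projectPoints(X,np.array(c["rvec"],float),np.array(c["tvec"],float),K(c),np.array(c["D"]))[0][:,0]
    print(n,[(int((a-x0)*fx),int((b-y0)*fy)) for a,b in q])
    P,u,v=cloud(c); Q=(P-p)@M; m=(abs(Q[:,0])<.02)&(abs(Q[:,1])<.06)&(abs(Q[:,1])>.018)&(Q[:,2]>-.07)&(Q[:,2]<.02)
    for sg in(1,-1):
        k=Q[m&(Q[:,1]*sg>0)]; print(sg,len(k),np.percentile(k,[2,50,98],axis=0).tolist() if len(k) else "")
E
```

```text
side [(202, 234), (197, 189), (227, 255), (217, 162), (248, 227), (212, 214)]
1 155 [[-0.009280897889613693, 0.039738939409530945, -0.06915062010533382], [0.0018281445624373127, 0.04355639970442576, -0.05554817813223218], [0.012814074247980317, 0.049069387865193416, -0.039012896790070535]]
-1 187 [[-0.006062156748384235, -0.05782878371779238, -0.06912340173383826], [0.0073031136394973335, -0.051614992135734124, -0.05406189030397289], [0.017537290236421612, -0.038230473981585515, 0.016149830751271577]]
top [(198, 180), (242, 131), (170, 237), (259, 139), (185, 247), (207, 181)]
1 42 [[-0.006757227499558147, 0.041369836065888864, -0.06847002725341263], [0.005651821161079024, 0.04593774440254263, -0.05549770390206217], [0.01023050831092427, 0.054856645027680506, -0.04335203410892369]]
-1 35 [[0.003709810615638726, -0.05679447982097528, -0.06924424978959086], [0.007453228296471486, -0.04998625407358623, -0.05696181083655106], [0.010275473923437953, -0.04392070711362437, -0.04617225663248448]]
```

Emit:
{"api": "carry_out", "payload": {"series": [[-0.01,-0.016,0.023,0],[-0.02,-0.033,0.046,0],[-0.027,-0.045,0.061,0],[-0.027,-0.045,0.061,0]]}}

```text
t: 11.55
position: [0.5965, 0.0978, 0.2463]
tcp_rot: [0.83, 0.435, 0.301, -0.177]
contact_force: [1.0, 0.6, -0.3]
opening: 0.0854
finger_force: 0.0
```

Emit:
{"api": "carry_out", "payload": {"series": [[0,0,0,0],[0,0,0,0],[0,0,0,0],[0,0,0,0],[0,0,0,0],[0,0,0,0]], "grip": 0.7, "force": 20}}

```text
t: 12.3
position: [0.5958, 0.0993, 0.2446]
tcp_rot: [0.83, 0.435, 0.3, -0.178]
contact_force: [0.2, 0.1, 0.5]
opening: 0.0258
finger_force: 0.0
```

```bash
python3 tg.py; python3 - <<'E'
from h import *
import pickle
np.set_printoptions(precision=4,suppress=True)
s=arm.observe(); M=R.from_quat(s["tcp_rot"]).as_matrix(); p=s["position"]; print(s["opening"])
o=[]
for n,x0,y0,fx,fy in(("side",150,180,400/150,320/120),("top",150,140,400/130,3.2)):
    c=arm.camera(n); pickle.dump(c,open(n+"3.pkl","wb")); save(c,n+"p.png",(x0,y0,x0+int(400/fx),y0+int(320/fy)),4)
    im=cv2.resize(cv2.imread(f"pics/{n}p.png"),(400,320))
    X=np.array([p,p+M@np.array([0,0,-.04])]); q=cv2.projectPoints(X,np.array(c["rvec"],float),np.array(c["tvec"],float),K(c),np.array(c["D"]))[0][:,0]
    for a,b in q: cv2.drawMarker(im,(int((a-x0)*fx),int((b-y0)*fy)),(0,0,255),0,8,1)
    o.append(im)
    P,u,v=cloud(c); Q=(P-p)@M; m=(abs(Q[:,0])<.03)&(abs(Q[:,1])<.06)&(Q[:,2]>-.07)&(Q[:,2]<.04)&(P[:,2]>.15)
    k=Q[m]; h=np.histogram(k[:,2],bins=np.arange(-.07,.041,.005))[0]; print(n,h); 
    for a in np.arange(-.07,.01,.01):
        w=k[(k[:,2]>a)&(k[:,2]<a+.01)]; print(round(a,3),len(w),w.min(0) if len(w) else"",w.max(0) if len(w) else "")
cv2.imwrite("pics/g3.png",np.hstack(o))
E
```

```text
12.3 [ 0.2    0.227 -0.08   1.997 -0.918  0.82   0.138] [0.5958 0.0993 0.2446] F [0.1998 0.0968 0.4691] op 0.025841819983658237 0.0
delta [ 0.0275  0.0416 -0.06  ] tool x,y,z [-0.0015  0.0016  0.078 ] az y -33.915740123457574 lean 40.86636117207362 yslope -0.03475791988779792
0.025841819983658237
side [54 53 51 56 57 51 54 48 43  8  0  0  0  0  0  0  0  0  0  0  0  0]
-0.07 107 [-0.011  -0.0407 -0.0699] [ 0.0154  0.0391 -0.06  ]
-0.06 107 [-0.0073 -0.0287 -0.0599] [ 0.0144  0.0267 -0.0501]
-0.05 108 [-0.0043 -0.0301 -0.0499] [ 0.0144  0.0212 -0.0401]
-0.04 102 [-0.0058 -0.0288 -0.0399] [ 0.0142  0.0204 -0.03  ]
-0.03 51 [-0.0084 -0.0214 -0.0299] [ 0.0146  0.0189 -0.0237]
-0.02 0  
-0.01 0  
0.0 0  
top [23 11 16 23 21 18 17 10  1  0  0  0  0  0  0  0  0  0  0  0  0  0]
-0.07 34 [-0.0094 -0.0357 -0.0699] [ 0.0107  0.0284 -0.0601]
-0.06 39 [-0.0118 -0.0275 -0.0594] [ 0.0108  0.0247 -0.0501]
-0.05 39 [-0.009  -0.0276 -0.0499] [ 0.0106  0.0248 -0.0401]
-0.04 27 [-0.0083 -0.0268 -0.0399] [ 0.0098  0.0236 -0.0308]
-0.03 1 [ 0.      0.0117 -0.0295] [ 0.      0.0117 -0.0295]
-0.02 0  
-0.01 0  
0.0 0
```

View pics/g3.png

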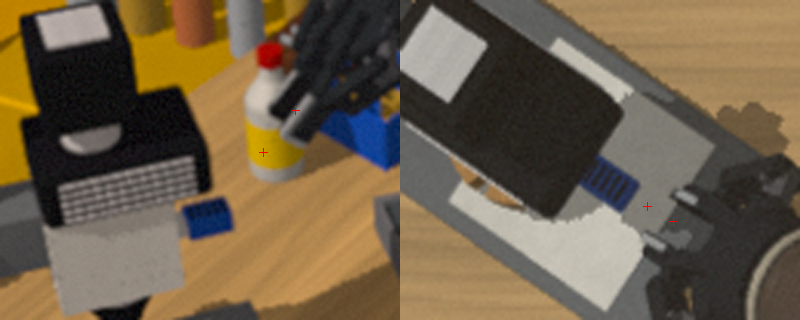

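Emit:
{"api": "carry_out", "payload": {"series": [[0.006,0.009,-0.013,0],[0.012,0.018,-0.026,0],[0.018,0.027,-0.039,0],[0.024,0.036,-0.052,0],[0.03,0.0455,-0.065,0],[0.03,0.0455,-0.065,0],[0.03,0.0455,-0.065,0]], "grip": 0.4}}

```text
t: 13.28
position: [0.6258, 0.1446, 0.1796]
tcp_rot: [0.83, 0.435, 0.3, -0.178]
contact_force: [0.1, 0.2, 0.8]
opening: 0.0509
finger_force: 0.0
```

```bash
sed -i 's/+.019\*M/-.002*xm+.044*M/' tg.py; python3 tg.py; python3 - <<'E'
from h import *
import pickle
np.set_printoptions(precision=4,suppress=True)
s=arm.observe(); M=R.from_quat(s["tcp_rot"]).as_matrix(); p=s["position"]
o=[]
for n,x0,y0,fx,fy in(("side",170,200,4,4),("top",170,150,4,4)):
    c=arm.camera(n); save(c,n+"p.png",(x0,y0,x0+int(400/fx),y0+int(400/fy)),4)
    o.append(cv2.imread(f"pics/{n}p.png"))
    P,u,v=cloud(c); Q=(P-p)@M; h=cv2.cvtColor(c["pixels"],cv2.COLOR_RGB2HSV)[v,u].astype(int)
    blue=(abs(h[:,0]-110)<15)&(h[:,1]>120)
    m=(abs(Q[:,0])<.05)&(abs(Q[:,1])<.06)&(Q[:,2]>-.075)&(Q[:,2]<.05)&(P[:,2]>.15)
    b=Q[m&blue]; f=Q[m&~blue&(Q[:,2]>-.06)&(Q[:,2]<-.02)&(abs(Q[:,0])<.02)]
    print(n,"blue",len(b),np.percentile(b,[3,50,97],axis=0) if len(b) else "")
    for sg in(1,-1):
        k=f[f[:,1]*sg>0.01]; print(sg,len(k),np.percentile(k,[3,50,97],axis=0) if len(k) else "")
cv2.imwrite("pics/g4.png",np.hstack(o))
E
```

```text
13.275 [ 0.198  0.356 -0.2    2.005 -1.003  0.645  0.204] [0.6258 0.1446 0.1796] F [0.1195 0.2182 0.8491] op 0.050867227136253294 0.0
delta [ 0.0048  0.0087 -0.0139] tool x,y,z [-0.0016 -0.0003  0.017 ] az y -33.93474401235774 lean 40.864332579579425 yslope -0.03494176869418858
side blue 160 [[ 0.002  -0.0159 -0.0347]
 [ 0.0122 -0.0096 -0.0215]
 [ 0.0239  0.0045 -0.0087]]
1 131 [[-0.009   0.0186 -0.0592]
 [ 0.0006  0.0257 -0.047 ]
 [ 0.0128  0.0304 -0.0289]]
-1 173 [[-0.0057 -0.0409 -0.0585]
 [ 0.0067 -0.035  -0.0451]
 [ 0.0131 -0.0267 -0.0279]]
top blue 73 [[-0.0044 -0.0111 -0.0405]
 [ 0.0075 -0.0006 -0.0322]
 [ 0.0176  0.0094 -0.0215]]
1 52 [[-0.0062  0.0102 -0.0585]
 [ 0.0057  0.0271 -0.0444]
 [ 0.0124  0.0373 -0.0246]]
-1 48 [[-0.0086 -0.0397 -0.0596]
 [ 0.0062 -0.0308 -0.0461]
 [ 0.0106 -0.0111 -0.0257]]
```

View pics/g4.png

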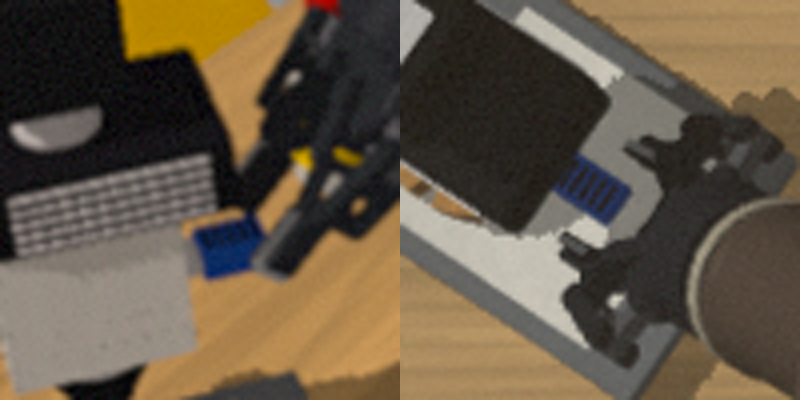

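Emit:
{"api": "carry_out", "payload": {"series": [[0.002,0.004,-0.006,0],[0.004,0.007,-0.011,0],[0.005,0.0087,-0.0139,0],[0.005,0.0087,-0.0139,0]], "grip": 0.5}}

```text
t: 13.88
position: [0.6306, 0.1537, 0.1654]
tcp_rot: [0.83, 0.435, 0.3, -0.179]
contact_force: [0.5, -0.5, 0.1]
opening: 0.0425
finger_force: 0.0
```

Emit:
{"api": "carry_out", "payload": {"series": [[0,0,0,0],[0,0,0,0],[0,0,0,0]], "grip": 0.66}}

```text
t: 14.25
position: [0.6308, 0.1535, 0.1659]
tcp_rot: [0.83, 0.435, 0.3, -0.178]
contact_force: [-0.8, -0.2, 0.3]
opening: 0.0293
finger_force: 0.0
```

```bash
python3 tg.py
```

```text
14.25 [ 0.221  0.387 -0.253  2.005 -1.009  0.601  0.212] [0.6308 0.1535 0.1659] F [-0.8324 -0.2409  0.2505] op 0.029264177998986902 0.0
delta [-0.0001 -0.0003 -0.0002] tool x,y,z [-0.0003  0.0001 -0.0001] az y -33.920769753218266 lean 40.86980057012278 yslope -0.03457028494961906
```

Close to just short of contact in small steps, watching the lateral force.

Emit:
{"api": "carry_out", "payload": {"series": [[0,0,0,0],[0,0,0,0]], "grip": 0.69}}

```text
t: 14.5
position: [0.6308, 0.1535, 0.1658]
tcp_rot: [0.83, 0.435, 0.3, -0.178]
contact_force: [-0.2, -0.0, 0.3]
opening: 0.0266
finger_force: 0.1
```

Emit:
{"api": "carry_out", "payload": {"series": [[0,0,0,0],[0,0,0,0]], "grip": 0.705}}

```text
t: 14.75
position: [0.6308, 0.1535, 0.1658]
tcp_rot: [0.83, 0.435, 0.3, -0.178]
contact_force: [-1.1, -0.6, -0.5]
opening: 0.0252
finger_force: 0.1
```

Emit:
{"api": "carry_out", "payload": {"series": [[0,0,0,0],[0,0,0,0]], "grip": 0.715}}

```text
t: 15.0
position: [0.6308, 0.1534, 0.1658]
tcp_rot: [0.83, 0.435, 0.3, -0.178]
contact_force: [0.2, -0.7, -0.2]
opening: 0.0245
finger_force: 3.6
```

Emit:
{"api": "carry_out", "payload": {"series": [[0,0,0,0],[0,0,0,0]], "grip": 0.76, "force": 25}}

```text
t: 15.25
position: [0.6309, 0.1534, 0.1659]
tcp_rot: [0.83, 0.435, 0.3, -0.178]
contact_force: [-1.1, -0.9, 1.5]
opening: 0.0236
finger_force: 27.6
```

```bash
python3 tg.py
```

```text
15.25 [ 0.221  0.387 -0.253  2.005 -1.009  0.601  0.212] [0.6309 0.1534 0.1659] F [-1.0739 -0.9469  1.4983] op 0.023574104043115874 27.571793496608734
delta [-0.0002 -0.0002 -0.0002] tool x,y,z [-0.0003 -0.     -0.0001] az y -33.92574230782958 lean 40.87390108991425 yslope -0.03448392096582292
```

Emit:
{"api": "carry_out", "payload": {"series": [[0,0,0.0003,0],[0,0,0.0005,0],[-0.0011,-0.0017,0.0005,0],[-0.0028,-0.0041,0.0005,0],[-0.0056,-0.0083,0.0005,0]], "force": 60, "grip": 0.85}}

```text
t: 15.88
position: [0.6249, 0.1451, 0.1662]
tcp_rot: [0.83, 0.435, 0.3, -0.178]
contact_force: [2.1, 0.4, -1.0]
opening: 0.023
finger_force: 61.8
```

```bash
python3 tg.py; python3 - <<'E'
from h import *
s=arm.observe();f=np.array(s["contact_force"]);t=np.radians(56);print("along xm",f[0]*np.cos(t)+f[1]*np.sin(t),"lat",-f[0]*np.sin(t)+f[1]*np.cos(t),s["moment"])
E
```

```text
15.875 [ 0.241  0.38  -0.255  2.015 -1.008  0.61   0.226] [0.6249 0.1451 0.1662] F [ 2.1097  0.4046 -1.0347] op 0.022951961441861485 61.78118348121643
delta [ 0.0057  0.0082 -0.0004] tool x,y,z [0.0073 0.0002 0.0068] az y -33.90433571729324 lean 40.86296696784819 yslope -0.03478755279385626
along xm 1.5151491856711035 lat -1.5228189815410327 [-0.6765669   0.23616911 -0.17101291]
```

Forces small; continue the straight pull.

Emit:
{"api": "carry_out", "payload": {"series": [[-0.0028,-0.0041,0,0],[-0.0056,-0.0083,0,0],[-0.0084,-0.0124,0,0],[-0.0112,-0.0166,0,0],[-0.014,-0.0207,0,0]]}}

```text
t: 16.5
position: [0.6108, 0.1243, 0.1662]
tcp_rot: [0.83, 0.435, 0.3, -0.178]
contact_force: [0.3, -0.3, -1.2]
opening: 0.023
finger_force: 61.9
```

Emit:
{"api": "carry_out", "payload": {"series": [[-0.0028,-0.0041,0,0],[-0.0056,-0.0083,0,0],[-0.0084,-0.0124,0,0],[-0.0112,-0.0166,0,0],[-0.014,-0.0207,0,0]]}}

```text
t: 17.12
position: [0.5969, 0.1036, 0.1663]
tcp_rot: [0.83, 0.435, 0.3, -0.178]
contact_force: [-0.5, -0.7, -1.9]
opening: 0.0233
finger_force: 61.9
```

```bash
python3 tg.py
```

```text
17.125 [ 0.329  0.35  -0.25   2.062 -1.009  0.663  0.301] [0.5969 0.1036 0.1663] F [-0.5491 -0.7325 -1.9477] op 0.023270935198180374 61.88627243041992
delta [ 0.0337  0.0496 -0.0005] tool x,y,z [0.0451 0.0003 0.0396] az y -33.91117930213887 lean 40.86657836503768 yslope -0.034719353167348865
```

Emit:
{"api": "carry_out", "payload": {"series": [[-0.0028,-0.0041,0,0],[-0.0056,-0.0083,0,0],[-0.0084,-0.0124,0,0],[-0.0112,-0.0166,0,0],[-0.014,-0.0207,0,0],[-0.0168,-0.0249,0,0],[-0.0196,-0.029,0,0],[-0.0224,-0.0332,0,0],[-0.028,-0.0415,0,0],[-0.034,-0.05,0,0],[-0.034,-0.05,0,0]]}}

```text
t: 18.5
position: [0.5629, 0.0526, 0.1662]
tcp_rot: [0.83, 0.434, 0.3, -0.178]
contact_force: [0.2, 0.5, -1.1]
opening: 0.0228
finger_force: 61.9
```

```bash
python3 st.py; python3 - <<'E'
from h import *
import pickle
o=[]
for n,x0,y0 in(("side",180,200),("top",190,150)):
    c=arm.camera(n); pickle.dump(c,open(n+"5.pkl","wb")); save(c,n+"p.png",(x0,y0,x0+133,y0+133),3); o.append(cv2.imread(f"pics/{n}p.png"))
    P,u,v=cloud(c); t=np.radians(56)
    # slider axes coordinates along x_m and lateral, z
    A=np.c_[P[:,:2]@np.array([[np.cos(t),-np.sin(t)],[np.sin(t),np.cos(t)]]),P[:,2]]
    s=arm.observe(); M=R.from_quat(s["tcp_rot"]).as_matrix(); g=s["position"]-.044*M[:,2]; ga=np.r_[g[0]*np.cos(t)+g[1]*np.sin(t),-g[0]*np.sin(t)+g[1]*np.cos(t),g[2]]
    D=A-ga; m=(D[:,0]>.015)&(D[:,0]<.13)&(abs(D[:,1])<.03)&(abs(D[:,2])<.02)
    q=D[m]; print(n,len(q))
    for a in np.arange(.02,.13,.01):
        w=q[(q[:,0]>a)&(q[:,0]<a+.01)]; print(round(a,3),len(w),np.median(w,0).round(4) if len(w) else"",w[:,1].min().round(4) if len(w) else"",w[:,1].max().round(4) if len(w) else"")
cv2.imwrite("pics/g5.png",np.hstack(o))
E
```

```text
18.5 q [ 0.425  0.32  -0.218  2.106 -0.996  0.738  0.39 ] pos [0.563 0.053 0.166] 
 xyz axes [[0.442262080797421, 0.6147400017857705, 0.6530688953649275], [0.8283623335218906, -0.5591189380970468, -0.034667815959464277], [0.34383149403581975, 0.5563099345379894, -0.7565045673645562]] lean deg 40.84299023052787 az z 58.2815533152932 az y -34.018131767002444
side 891
0.02 73 [0.0252 0.0076 0.0046] -0.0103 0.0161
0.03 45 [0.0351 0.005  0.0035] -0.0171 0.0205
0.04 84 [0.0447 0.0073 0.0044] -0.0192 0.0219
0.05 88 [0.0547 0.0069 0.0045] -0.0216 0.0238
0.06 89 [0.0653 0.0068 0.0043] -0.0227 0.0227
0.07 86 [0.0751 0.0047 0.0033] -0.0215 0.0218
0.08 87 [0.0852 0.0067 0.0031] -0.0206 0.0222
0.09 84 [0.0954 0.004  0.0034] -0.0212 0.0216
0.1 91 [0.1051 0.0079 0.0039] -0.0212 0.0236
0.11 87 [0.115  0.006  0.0041] -0.0244 0.0214
0.12 36 [0.1219 0.0084 0.0027] -0.0127 0.0212
top 881
0.02 45 [0.025  0.0021 0.0053] -0.0087 0.0124
0.03 91 [0.0353 0.001  0.0046] -0.0191 0.0204
0.04 93 [0.045  0.0012 0.0062] -0.019 0.0205
0.05 90 [0.0551 0.0003 0.0058] -0.0189 0.0206
0.06 91 [ 0.065  -0.      0.0045] -0.0188 0.0206
0.07 92 [0.075  0.0011 0.0044] -0.0196 0.0205
0.08 96 [0.0847 0.0003 0.0044] -0.0194 0.0201
0.09 93 [0.095  0.0005 0.0059] -0.0192 0.0202
0.1 92 [0.105  0.0004 0.0051] -0.0195 0.0202
0.11 69 [0.1137 0.0008 0.0055] -0.0195 0.0202
0.12 0
```

View pics/g5.png

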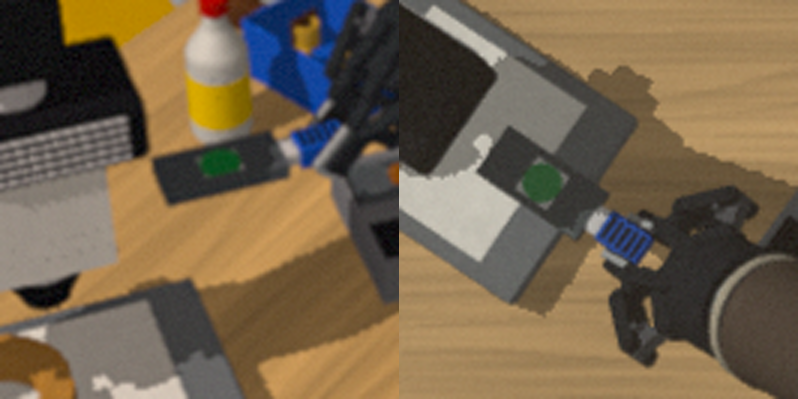

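Emit:
{"api": "carry_out", "payload": {"series": [[-0.003,-0.01,0,-0.002],[-0.007,-0.028,0,-0.006],[-0.012,-0.048,0,-0.012],[-0.018,-0.07,0,-0.018],[-0.024,-0.093,0,-0.024],[-0.03,-0.116,0,-0.03],[-0.036,-0.139,0,-0.035],[-0.042,-0.162,0,-0.04],[-0.046,-0.178,0,-0.044],[-0.047,-0.1827,0,-0.044],[-0.047,-0.1827,0,-0.044]]}}

```text
t: 19.98
position: [0.5162, -0.1286, 0.1663]
tcp_rot: [0.839, 0.417, 0.304, -0.172]
contact_force: [0.1, 0.7, -1.0]
opening: 0.0229
finger_force: 61.9
```

Emit:
{"api": "carry_out", "payload": {"series": [[0,0,-0.01,0],[0,0,-0.025,0],[0,0,-0.04,0],[0,0,-0.055,0],[0,0,-0.07,0],[0,0,-0.085,0],[0,0,-0.1,0],[0,0,-0.112,0],[0,0,-0.118,0],[0,0,-0.12,0]]}}

```text
t: 21.22
position: [0.5161, -0.1289, 0.046]
tcp_rot: [0.839, 0.417, 0.304, -0.172]
contact_force: [-0.4, -0.2, -0.9]
opening: 0.0233
finger_force: 61.9
```

```bash
cat > pl.py <<'E'
from h import *
import pickle,sys
np.set_printoptions(precision=4,suppress=True)
th=np.radians(53.5); Rz=np.array([[np.cos(th),-np.sin(th)],[np.sin(th),np.cos(th)]])
o=[]
for n,x0,y0 in(("side",260,220),("top",280,170)):
    c=arm.camera(n); save(c,n+"p.png",(x0,y0,x0+100,y0+100),4); o.append(cv2.imread(f"pics/{n}p.png"))
    P,u,v=cloud(c); h=cv2.cvtColor(c["pixels"],cv2.COLOR_RGB2HSV)[v,u].astype(int)
    A=np.c_[P[:,:2]@Rz,P[:,2]]
    green=(abs(h[:,0]-60)<20)&(h[:,1]>80)&(P[:,0]>.45)&(P[:,0]<.66)&(abs(P[:,1]+.1)<.1)&(P[:,2]<.25)
    G=P[green]; print(n,"green filter",len(G),np.median(G,0),"rest frame",np.median(A[green],0)-[.2485,-.4927,0])
    gm=np.median(A[green],0); m=(abs(A[:,2]-gm[2])<.006)&(abs(A[:,1]-gm[1])<.03)&(abs(A[:,0]-gm[0])<.06)
    D=A[m]; print(" blade",len(D),rect(P[m]) if 0 else "",np.percentile(D,[1,50,99],axis=0)-[.2485,-.4927,0])
    e=(D[:,0]>gm[0]+.0)&(D[:,0]<gm[0]+.04); q=D[e]
    for a in(-.04,-.02,0,.02,.035):
        w=D[(D[:,0]>gm[0]+a-.005)&(D[:,0]<gm[0]+a+.005)]; print("  ",a,len(w),w[:,1].min()+.4927,w[:,1].max()+.4927,w[:,2].mean())
cv2.imwrite("pics/"+sys.argv[1],np.hstack(o))
E
python3 st.py; python3 pl.py p6.png
```

```text
21.225 q [ 0.743  0.583 -0.15   2.073 -0.982  0.789  0.787] pos [ 0.516 -0.129  0.046] 
 xyz axes [[0.46785555870082124, 0.5949838589966927, 0.6535330012525353], [0.8039348332607386, -0.5936849086034114, -0.035028747716524034], [0.3671511406257255, 0.5417863387258515, -0.756087034082232]] lean deg 40.87955673370754 az z 55.875772036346 az y -36.444900861852936
side green filter 94 [ 0.5467 -0.0868  0.0828] rest frame [0.0072 0.0009 0.0828]
 blade 559  [[-0.0511 -0.0212  0.0772]
 [ 0.0031  0.0039  0.0836]
 [ 0.0494  0.0225  0.0877]]
   -0.04 44 -0.02194483616668086 0.022431547466002566 0.08368092424523817
   -0.02 55 -0.021580036849565998 0.02254985790190861 0.08362355974422266
   0 57 -0.020900863624524257 0.023387358227238753 0.08312413893352372
   0.02 59 -0.021496569978547098 0.02261245145792634 0.08346797850728789
   0.035 59 -0.02190680628682673 0.021653601767843034 0.08367108414745945
top green filter 102 [ 0.5441 -0.0912  0.0842] rest frame [0.0021 0.0005 0.0842]
 blade 703  [[-0.0562 -0.0189  0.0788]
 [-0.0026  0.0012  0.085 ]
 [ 0.0427  0.0205  0.0898]]
   -0.04 68 -0.01844690839869556 0.020663955475856033 0.08528270086882199
   -0.02 74 -0.0189164530312238 0.020697361026028094 0.08502619992215735
   0 79 -0.019426406404013385 0.020481456505713536 0.0847762675242833
   0.02 78 -0.0192810972433336 0.020574310649598027 0.08505681328615226
   0.035 77 -0.019616009253319855 0.020274867038606537 0.08512261736824969
```

View pics/p6.png

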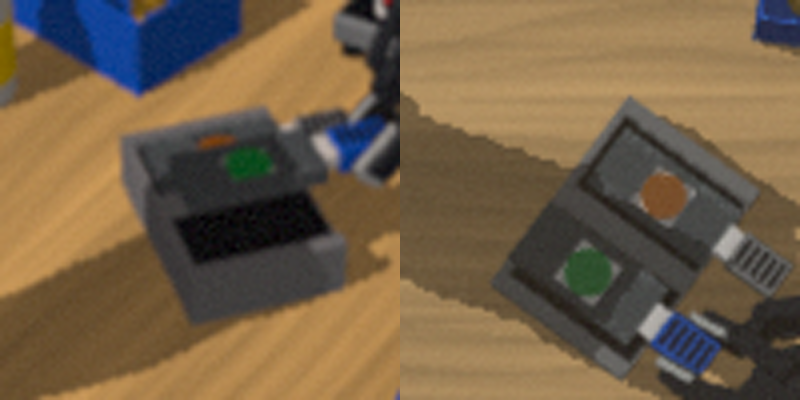

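Emit:
{"api": "carry_out", "payload": {"series": [[0,0,-0.01,0],[0,0,-0.02,0],[0,0,-0.028,0],[0,0,-0.033,0],[0,0,-0.036,0],[0,0,-0.038,0],[0,0,-0.039,0],[0,0,-0.039,0]]}}

```text
t: 22.32
position: [0.5163, -0.1288, 0.0077]
tcp_rot: [0.839, 0.417, 0.304, -0.172]
contact_force: [-1.9, -0.3, 3.0]
opening: 0.0227
finger_force: 62.5
```

Emit:
{"api": "carry_out", "payload": {"series": [[0,0,-0.0005,0],[0,0,-0.001,0],[0,0,-0.001,0]]}}

```text
t: 22.7
position: [0.5165, -0.1288, 0.0065]
tcp_rot: [0.839, 0.417, 0.304, -0.172]
contact_force: [0.0, -1.0, 5.0]
opening: 0.0229
finger_force: 62.2
```

Emit:
{"api": "carry_out", "payload": {"series": [[0,0,-0.0005,0],[0,0,-0.001,0],[0,0,-0.001,0]]}}

```text
t: 23.08
position: [0.5164, -0.129, 0.0053]
tcp_rot: [0.839, 0.417, 0.304, -0.172]
contact_force: [0.7, -0.5, 2.9]
opening: 0.023
finger_force: 61.9
```

```bash
python3 pl.py p7.png; python3 - <<'E'
from h import *
for i in range(3):
    arm.camera("top"); s=arm.observe(); print(s["t"],s["contact_force"].round(2),s["moment"].round(3),s["position"].round(4))
E
```

```text
side green filter 78 [ 0.5476 -0.0875  0.0455] rest frame [0.0081 0.0013 0.0455]
 blade 530  [[-0.0499 -0.0209  0.0398]
 [ 0.0043  0.0034  0.046 ]
 [ 0.0498  0.0224  0.0507]]
   -0.04 45 -0.020661947460699714 0.02169847231934452 0.04480055106806222
   -0.02 59 -0.01635000214162341 0.022962935921934713 0.04541590970475175
   0 54 -0.02145500044836801 0.02297445690874772 0.04556927427854121
   0.02 59 -0.020885064090262473 0.022044140013169233 0.046754584067424394
   0.035 54 -0.023244466994244206 0.020999215001751392 0.04675363621807654
top green filter 91 [ 0.5451 -0.092   0.0471] rest frame [0.002  0.0003 0.0471]
 blade 660  [[-0.0561 -0.0197  0.0413]
 [-0.0031  0.0005  0.0471]
 [ 0.0426  0.0205  0.0525]]
   -0.04 62 -0.019296065479601943 0.028723923506328797 0.04595558142881204
   -0.02 71 -0.02906340067870683 0.02851989320159526 0.04674793473082131
   0 70 -0.019264060192501486 0.020041630839361557 0.04695142926223693
   0.02 75 -0.029643050802099058 0.02027434972922465 0.04800364182558345
   0.035 66 -0.027491208170061454 0.02030411283864303 0.04855475452999182
23.225 [ 2.13 -0.14  3.1 ] [ 0.017 -0.446 -0.426] [ 0.5163 -0.1289  0.0053]
23.275 [ 1.08 -1.05  3.18] [ 0.099 -0.511 -0.445] [ 0.5163 -0.1289  0.0053]
23.325 [ 1.26 -0.29  3.2 ] [ 0.009 -0.491 -0.48 ] [ 0.5163 -0.1289  0.0053]
```

Emit:
{"api": "carry_out", "payload": {"series": [[0,0,0.002,0],[0,0,0.005,0],[0,0,0.006,0],[-0.001,-0.0015,0.006,0],[-0.0025,-0.0035,0.006,0],[-0.0036,-0.0048,0.006,0],[-0.0036,-0.0048,0.006,0]]}}

```text
t: 24.2
position: [0.5124, -0.1339, 0.0112]
tcp_rot: [0.839, 0.417, 0.304, -0.172]
contact_force: [0.4, 0.1, -0.5]
opening: 0.0229
finger_force: 61.5
```

```bash
python3 pl.py p8.png;  python3 - <<'E'
from h import *
s=arm.observe(); print(s["t"],s["contact_force"].round(2),s["position"].round(4))
E
```

```text
side green filter 81 [ 0.543  -0.0909  0.0502] rest frame [0.0009 0.0018 0.0502]
 blade 541  [[-0.0579 -0.0204  0.0447]
 [-0.0023  0.0036  0.0506]
 [ 0.043   0.0222  0.0554]]
   -0.04 44 -0.021541197425522185 0.021189310714921694 0.04980014596561775
   -0.02 56 -0.020015100685015552 0.022534794845985917 0.05048582420424578
   0 52 -0.020488376026051358 0.02196105156130501 0.04983786141831691
   0.02 55 -0.0189137749098095 0.022204865162441134 0.051214674918761895
   0.035 62 -0.020195433317974354 0.021360327072196983 0.051150201242063306
top green filter 92 [ 0.5405 -0.0955  0.0517] rest frame [-0.0038  0.0011  0.0517]
 blade 661  [[-0.0617 -0.0187  0.0463]
 [-0.009   0.0012  0.0518]
 [ 0.0368  0.0207  0.0573]]
   -0.04 66 -0.0185223884933845 0.0212118249052915 0.051916401903648594
   -0.02 72 -0.01864769696135904 0.020572821032752875 0.05164162424556681
   0 73 -0.018811235719766395 0.02095881964223173 0.05192761890088903
   0.02 71 -0.018621415581481338 0.02091616434695348 0.05234033744292231
   0.035 74 -0.018974272657910407 0.020890451969807267 0.0529460683360284
24.3 [ 0.39 -0.08 -1.5 ] [ 0.5125 -0.1337  0.0113]
```

View pics/p8.png

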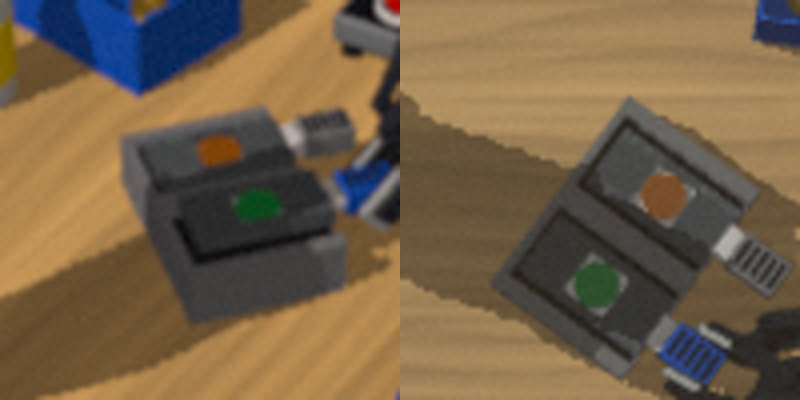

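Emit:
{"api": "carry_out", "payload": {"series": [[0,0,-0.002,0],[0,0,-0.004,0],[0,0,-0.006,0],[0,0,-0.007,0],[0,0,-0.0075,0],[0,0,-0.0075,0]]}}

```text
t: 25.05
position: [0.5125, -0.1337, 0.0038]
tcp_rot: [0.839, 0.417, 0.304, -0.172]
contact_force: [-0.1, -0.8, -1.1]
opening: 0.0228
finger_force: 61.5
```

Emit:
{"api": "carry_out", "payload": {"series": [[0,0,-0.0005,0],[0,0,-0.001,0],[0,0,-0.001,0]]}}

```text
t: 25.42
position: [0.5125, -0.1337, 0.0027]
tcp_rot: [0.839, 0.417, 0.304, -0.172]
contact_force: [-0.3, 0.4, -0.5]
opening: 0.0227
finger_force: 61.5
```

```bash
python3 pl.py p9.png;  python3 - <<'E'
from h import *
for i in range(2):
    arm.camera("top"); s=arm.observe(); print(s["t"],s["contact_force"].round(2),s["position"].round(4))
E
```

```text
side green filter 80 [ 0.5432 -0.092   0.0415] rest frame [0.0015 0.0018 0.0415]
 blade 629  [[-0.0562 -0.0258  0.0356]
 [ 0.0013  0.0051  0.0416]
 [ 0.0526  0.0313  0.0467]]
   -0.04 49 -0.02629864359405687 0.030946424811907514 0.04085410753370313
   -0.02 59 -0.0246641299753122 0.03154510168168462 0.041568515722247304
   0 66 -0.02531932219536348 0.03071448130160942 0.04102117762572178
   0.02 65 -0.026274002157417264 0.031776231934633636 0.04181096810255351
   0.035 65 -0.027641699732131042 0.031353357625078904 0.042165623314208506
top green filter 91 [ 0.541  -0.0966  0.0422] rest frame [-0.0039  0.0008  0.0422]
 blade 771  [[-0.0618 -0.0286  0.0364]
 [-0.0061  0.0016  0.0423]
 [ 0.0464  0.03    0.0479]]
   -0.04 72 -0.02898199380724109 0.030020703718559916 0.041883538817814356
   -0.02 81 -0.02902468607431674 0.029966350752197446 0.04222002741768557
   0 85 -0.028764855753385388 0.03048200094524106 0.04214583366954168
   0.02 79 -0.029132297839449706 0.030350166549531377 0.04298401170274131
   0.035 71 -0.029151205712584005 0.03015624302789094 0.04360004773917837
25.575 [ 0.2  -0.27 -1.31] [ 0.5126 -0.1337  0.0028]
25.625 [-0.02  0.51 -1.52] [ 0.5126 -0.1337  0.0028]
```

Emit:
{"api": "carry_out", "payload": {"series": [[0,0,-0.0005,0],[0,0,-0.0005,0],[0,0,-0.0005,0]]}}

```text
t: 26.0
position: [0.5126, -0.1337, 0.0023]
tcp_rot: [0.839, 0.417, 0.304, -0.172]
contact_force: [0.3, -1.8, -0.1]
opening: 0.023
finger_force: 61.5
```

Emit:
{"api": "carry_out", "payload": {"series": [[0,0,-0.0005,0],[0,0,-0.0005,0],[0,0,-0.0005,0]]}}

```text
t: 26.38
position: [0.5126, -0.1337, 0.002]
tcp_rot: [0.839, 0.417, 0.304, -0.172]
contact_force: [-1.5, -1.0, 4.2]
opening: 0.0227
finger_force: 62.2
```

Emit:
{"api": "carry_out", "payload": {"series": [[0,0,-0.0004,0],[0,0,-0.0004,0],[0,0,-0.0004,0]]}}

```text
t: 26.75
position: [0.5126, -0.1337, 0.0018]
tcp_rot: [0.839, 0.417, 0.304, -0.172]
contact_force: [-3.7, -1.7, 7.2]
opening: 0.023
finger_force: 62.7
```

Emit:
{"api": "carry_out", "payload": {"series": [[0,0,0.0005,0],[0,0,0.0005,0]], "force": 20}}

```text
t: 27.0
position: [0.5126, -0.1337, 0.002]
tcp_rot: [0.839, 0.417, 0.304, -0.172]
contact_force: [-2.9, -1.3, 4.3]
opening: 0.0228
finger_force: 62.0
```

Emit:
{"api": "carry_out", "payload": {"series": [[0,0,0,0],[0,0,0,0],[0,0,0,0]], "grip": 0.6}}

```text
t: 27.38
position: [0.5125, -0.1336, 0.0017]
tcp_rot: [0.839, 0.417, 0.304, -0.172]
contact_force: [-0.3, 0.1, -0.1]
opening: 0.0342
finger_force: 0.0
```

```bash
python3 pl.py p10.png;  python3 st.py; python3 -c "
from h import *
print(arm.observe()['contact_force'],arm.observe()['opening'])"
```

```text
side green filter 85 [ 0.5435 -0.0917  0.0398] rest frame [0.001  0.0015 0.0398]
 blade 694  [[-0.0563 -0.0277  0.034 ]
 [ 0.0016  0.0056  0.0398]
 [ 0.0534  0.0309  0.0449]]
   -0.04 53 -0.027175959535047367 0.03136380039606507 0.0395711097768757
   -0.02 66 -0.027634274974262296 0.03144157769415984 0.040030735592020625
   0 66 -0.018845885736819223 0.030368077666617033 0.0392676778289513
   0.02 66 -0.028285454185582926 0.029477313145127026 0.039747578579540206
   0.035 75 -0.02788210229091892 0.029953772386646094 0.04000461309490773
top green filter 90 [ 0.541  -0.0966  0.0409] rest frame [-0.0038  0.0011  0.0409]
 blade 818  [[-0.0617 -0.0284  0.0351]
 [-0.0038  0.0016  0.041 ]
 [ 0.0466  0.0304  0.0467]]
   -0.04 73 -0.02861751293118131 0.02995025335738216 0.041059988118179576
   -0.02 80 -0.028785903619242603 0.030387958251466174 0.041165771800949574
   0 84 -0.028401688359400934 0.030156900756268423 0.040730619754751674
   0.02 84 -0.028658025709217605 0.030689310688587046 0.04102602717901795
   0.035 85 -0.02858147311874082 0.03022651849581376 0.041401214711903375
27.475 q [ 0.813  0.675 -0.224  2.073 -0.989  0.706  0.854] pos [ 0.513 -0.134  0.002] 
 xyz axes [[0.4677347490723058, 0.5952598921092209, 0.6533680933106437], [0.8040709472237448, -0.593508341360658, -0.03489642626445383], [0.3670069704255995, 0.5416765728563859, -0.7562356604112132]] lean deg 40.866543509693926 az z 55.88083084626278 az y -36.43212218453012
[-0.8547393  -0.39713328 -0.24336536] 0.03415604303162074
```

Emit:
{"api": "carry_out", "payload": {"series": [[-0.003,-0.0045,0.0062,0],[-0.009,-0.0135,0.0185,0],[-0.016,-0.024,0.033,0],[-0.024,-0.036,0.0495,0],[-0.032,-0.048,0.066,0],[-0.04,-0.06,0.0825,0],[-0.04,-0.065,0.11,0],[-0.035,-0.075,0.14,0]]}}

```text
t: 28.48
position: [0.4764, -0.2094, 0.1434]
tcp_rot: [0.84, 0.416, 0.304, -0.172]
contact_force: [0.6, -0.3, -0.6]
opening: 0.0343
finger_force: 0.0
```

Emit:
{"api": "carry_out", "payload": {"series": [[0.015,-0.015,0,0],[0.035,-0.03,0,0],[0.055,-0.045,0,0],[0.075,-0.06,0,0],[0.095,-0.08,-0.01,0],[0.11,-0.095,-0.025,0],[0.117,-0.1025,-0.04,0],[0.117,-0.1025,-0.05,0],[0.117,-0.1025,-0.05,0]], "grip": 1.0}}

```text
t: 29.6
position: [0.5934, -0.3104, 0.0911]
tcp_rot: [0.839, 0.417, 0.304, -0.173]
contact_force: [0.8, 0.2, -0.7]
opening: 0.0002
finger_force: 0.0
```

```bash
cat > key.py <<'E'
from h import *
np.set_printoptions(precision=4,suppress=True)
s=arm.observe(); M=R.from_quat(s["tcp_rot"]).as_matrix(); p=s["position"]; print(s["t"],p,s["opening"],s["contact_force"])
for n in("side","top"):
    c=arm.camera(n); P,u,v=cloud(c); h=cv2.cvtColor(c["pixels"],cv2.COLOR_RGB2HSV)[v,u].astype(int)
    red=((h[:,0]<8)|(h[:,0]>172))&(h[:,1]>140)&(np.linalg.norm(P[:,:2]-[.58,-.33],axis=1)<.03)&(P[:,2]<.06)
    k=P[red]; print(n,"key",len(k),k.mean(0) if len(k) else "",np.percentile(k[:,2],[10,50,90]) if len(k) else "")
    Q=(P-p)@M; m=(abs(Q[:,0])<.02)&(abs(Q[:,1])<.035)&(Q[:,2]>-.07)&(Q[:,2]<.02)&(P[:,2]>.058); q=Q[m]
    print(" tool pts",len(q),np.percentile(q,[1,50,99],axis=0)); t=q[q[:,2]>q[:,2].max()-.012]; print(" tip",len(t),t.min(0),t.mean(0),t.max(0)," world low",P[m][np.argsort(P[m][:,2])[:8]].mean(0))
E
python3 key.py; python3 pl.py p11.png | grep green
```

```text
29.6 [ 0.5934 -0.3104  0.0911] 0.00023205073885256531 [ 0.7757  0.2462 -0.698 ]
side key 67 [ 0.5823 -0.3279  0.0458] [0.0409 0.0466 0.0495]
 tool pts 196 [[-0.0071 -0.0278 -0.0699]
 [ 0.0091 -0.0082 -0.0491]
 [ 0.0162  0.0193 -0.0242]]
 tip 45 [-0.0086 -0.0164 -0.0354] [ 0.0064 -0.0056 -0.0302] [ 0.0161  0.0125 -0.0236]  world low [ 0.5766 -0.3222  0.11  ]
top key 62 [ 0.5773 -0.3285  0.0479] [0.0434 0.0484 0.0524]
 tool pts 157 [[-0.006  -0.0153 -0.0694]
 [ 0.0075 -0.0035 -0.0517]
 [ 0.0121  0.0122 -0.0305]]
 tip 38 [-0.0075 -0.014  -0.0422] [ 0.0065 -0.0036 -0.0375] [ 0.0127  0.0102 -0.0303]  world low [ 0.5778 -0.3267  0.1188]
side green filter 84 [ 0.5437 -0.0909  0.0404] rest frame [0.0021 0.002  0.0404]
top green filter 90 [ 0.5411 -0.0966  0.0407] rest frame [-0.0036  0.001   0.0407]
```

Emit:
{"api": "carry_out", "payload": {"series": [[0.001,0,-0.01,0],[0.0015,0,-0.02,0],[0.0015,0,-0.03,0],[0.0015,0,-0.038,0],[0.0015,0,-0.043,0],[0.0015,0,-0.046,0],[0.0015,0,-0.046,0]]}}

```text
t: 30.68
position: [0.596, -0.3111, 0.0457]
tcp_rot: [0.839, 0.417, 0.304, -0.172]
contact_force: [-0.2, 0.0, 0.6]
opening: -0.0002
finger_force: 0.0
```

```bash
python3 key.py
```

```text
30.675 [ 0.596  -0.3111  0.0457] -0.00017213276313068936 [-0.1533  0.0256  0.6056]
side key 62 [ 0.5819 -0.3261  0.0461] [0.0421 0.0469 0.0491]
 tool pts 183 [[-0.0084 -0.027  -0.0695]
 [ 0.0092 -0.0074 -0.0481]
 [ 0.0162  0.0231 -0.0239]]
 tip 35 [-0.0088 -0.0145 -0.0343] [ 0.0062 -0.0059 -0.0292] [ 0.0148  0.009  -0.0226]  world low [ 0.5802 -0.324   0.063 ]
top key 23 [ 0.5743 -0.325   0.0466] [0.0409 0.0479 0.0499]
 tool pts 149 [[-0.0071 -0.0169 -0.0693]
 [ 0.0069 -0.0038 -0.0508]
 [ 0.0121  0.0128 -0.0309]]
 tip 34 [-0.0062 -0.0146 -0.0417] [ 0.0063 -0.0028 -0.0366] [ 0.0129  0.0115 -0.03  ]  world low [ 0.5789 -0.3276  0.0733]
```

Emit:
{"api": "carry_out", "payload": {"series": [[0,0,-0.002,0],[0,0,-0.004,0],[0,0,-0.006,0],[0,0,-0.006,0]]}}

```text
t: 31.28
position: [0.5959, -0.3111, 0.0396]
tcp_rot: [0.839, 0.417, 0.304, -0.172]
contact_force: [0.1, 0.8, -0.1]
opening: -0.0002
finger_force: 0.0
```

Emit:
{"api": "carry_out", "payload": {"series": [[0,0,-0.001,0],[0,0,-0.002,0],[0,0,-0.002,0]]}}

```text
t: 31.65
position: [0.596, -0.3111, 0.0378]
tcp_rot: [0.839, 0.417, 0.304, -0.172]
contact_force: [0.4, -0.2, -0.6]
opening: -0.0001
finger_force: 0.0
```

Emit:
{"api": "carry_out", "payload": {"series": [[0,0,-0.001,0],[0,0,-0.001,0]]}}

```text
t: 31.9
position: [0.596, -0.3112, 0.0368]
tcp_rot: [0.839, 0.417, 0.304, -0.172]
contact_force: [-1.0, 0.4, 0.5]
opening: -0.0001
finger_force: 0.0
```

Emit:
{"api": "carry_out", "payload": {"series": [[0,0,-0.001,0],[0,0,-0.001,0]]}}

```text
t: 32.15
position: [0.596, -0.3111, 0.0358]
tcp_rot: [0.839, 0.417, 0.304, -0.172]
contact_force: [0.3, 0.9, -0.6]
opening: -0.0002
finger_force: 0.0
```

Emit:
{"api": "carry_out", "payload": {"series": [[0,0,-0.001,0],[0,0,-0.001,0]]}}

```text
t: 32.4
position: [0.5961, -0.3112, 0.0348]
tcp_rot: [0.839, 0.417, 0.304, -0.172]
contact_force: [0.2, -0.2, -0.8]
opening: -0.0005
finger_force: 0.0
```

Emit:
{"api": "carry_out", "payload": {"series": [[0,0,-0.001,0],[0,0,-0.001,0]]}}

```text
t: 32.65
position: [0.5961, -0.3112, 0.0339]
tcp_rot: [0.839, 0.417, 0.304, -0.172]
contact_force: [0.1, -0.5, 1.3]
opening: 0.0001
finger_force: 0.5
```

Emit:
{"api": "carry_out", "payload": {"series": [[0,0,-0.001,0],[0,0,-0.001,0]]}}

```text
t: 32.9
position: [0.5961, -0.3112, 0.0329]
tcp_rot: [0.839, 0.417, 0.304, -0.172]
contact_force: [-0.0, -0.0, 1.8]
opening: -0.0001
finger_force: 0.7
```

Emit:
{"api": "carry_out", "payload": {"series": [[0,0,-0.001,0],[0,0,-0.001,0]]}}

```text
t: 33.15
position: [0.5961, -0.3112, 0.0321]
tcp_rot: [0.839, 0.417, 0.304, -0.172]
contact_force: [-0.3, 0.1, 3.1]
opening: 0.0001
finger_force: 1.3
```

Emit:
{"api": "carry_out", "payload": {"series": [[0,0,-0.0005,0],[0,0,-0.0005,0]]}}

```text
t: 33.4
position: [0.5962, -0.3112, 0.0319]
tcp_rot: [0.839, 0.417, 0.304, -0.172]
contact_force: [-1.4, -1.3, 5.7]
opening: 0.0003
finger_force: 2.6
```

Emit:
{"api": "carry_out", "payload": {"series": [[0,0,0,0],[0,0,0,0],[0,0,0,0],[0,0,0,0],[0,0,0,0],[0,0,0,0],[0,0,0,0],[0,0,0,0],[0,0,0,0]]}}

```text
t: 34.52
position: [0.5962, -0.3112, 0.0319]
tcp_rot: [0.839, 0.417, 0.304, -0.172]
contact_force: [-1.6, -0.1, 4.9]
opening: -0.0001
finger_force: 2.6
```

Emit:
{"api": "carry_out", "payload": {"series": [[0,0,-0.0015,0],[0,0,-0.003,0],[0,0,-0.004,0],[0,0,-0.004,0],[0,0,-0.004,0]]}}

```text
t: 35.15
position: [0.5963, -0.3112, 0.029]
tcp_rot: [0.839, 0.417, 0.305, -0.172]
contact_force: [-3.9, 0.5, 10.6]
opening: -0.0003
finger_force: 5.6
```

Emit:
{"api": "carry_out", "payload": {"series": [[0,0,-0.0006,0],[0,0,-0.0012,0],[0,0,-0.0012,0],[0,0,-0.0012,0]]}}

```text
t: 35.65
position: [0.5964, -0.3112, 0.0285]
tcp_rot: [0.839, 0.417, 0.305, -0.172]
contact_force: [-5.5, -0.8, 15.1]
opening: -0.0003
finger_force: 7.6
```

Fully down (hard stop felt at 15 N). Release and retreat straight up.

Emit:
{"api": "carry_out", "payload": {"series": [[0,0,0.003,0],[0,0,0.008,0],[0,0,0.02,0],[0,0,0.04,0],[0,0,0.07,0],[0,0,0.1,0],[0,0,0.12,0],[0,0,0.12,0]]}}

```text
t: 36.65
position: [0.5968, -0.3117, 0.1483]
tcp_rot: [0.839, 0.417, 0.305, -0.17]
contact_force: [-1.1, 0.1, -0.4]
opening: -0.0
finger_force: 0.0
```

```bash
python3 key.py | grep key; python3 pl.py p12.png | grep -E "green|  "; python3 st.py | head -1
```

```text
side key 67 [ 0.5823 -0.3286  0.0451] [0.041  0.0462 0.0483]
top key 104 [ 0.5795 -0.3325  0.0481] [0.0446 0.0482 0.0516]
side green filter 83 [ 0.5436 -0.0912  0.0405] rest frame [0.0013 0.0019 0.0405]
 blade 677  [[-0.0571 -0.0274  0.0347]
 [ 0.0019  0.0052  0.04  ]
 [ 0.0532  0.0314  0.0453]]
   -0.04 56 -0.025849985328527447 0.03115606241811586 0.039901584324299445
   -0.02 68 -0.025259903505112646 0.031854755781703936 0.040114926871978734
   0 61 -0.027351720455276562 0.03021136175664274 0.039983045426099546
   0.02 72 -0.02769780450504622 0.031368706133260205 0.03986303797965091
   0.035 69 -0.027246551518077866 0.030310679853744082 0.040183859431436895
top green filter 91 [ 0.5412 -0.0966  0.041 ] rest frame [-0.0035  0.001   0.041 ]
 blade 805  [[-0.0612 -0.0284  0.0353]
 [-0.0052  0.0019  0.041 ]
 [ 0.0467  0.0305  0.0463]]
   -0.04 77 -0.028903269621718297 0.030859601584854235 0.041416440018638576
   -0.02 83 -0.026940118405541558 0.030474975976241714 0.04171034068272845
   0 84 -0.028873350841046364 0.03054599426013649 0.04060863830805392
   0.02 79 -0.028728717837462003 0.0308205209869446 0.04152315687324879
   0.035 85 -0.028691965818067433 0.03098322174028595 0.04087685737559071
36.85 q [ 0.813  0.664 -0.061  1.559 -0.73   1.177  0.494] pos [ 0.595 -0.311  0.145]
```

The slider is flat in the bay, the key is up again and the tool is clear of everything, so I'm handing in.

```bash
python3 -c "
from cell import arm
print(arm.finish_job())"
```

```text
the job is handed in; nothing more can be done
None
```

Handed in at about 37 s: the slider was drawn out level, seated flat in the free bay after its nose first caught the end rim under light force (a few N) and was re-set, and the key was half-pressed for over 1 s, fully pressed and let up; the judge returned no result, and I viewed 11 pictures against the limit of 10.

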